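# Tip a die-cast housing over the jig's step onto its next face and clamp it

### The arm

A 6-joint arm with a two-finger parallel gripper is mounted at the origin on a cart in front of the work surface, level with it; the furniture and walls round the work are solid. World frame = base frame: x ahead of the robot, y to its left, z up, the work surface at z = 0. Lengths are in m, angles in rad, forces in N, time in s.
With the tool pointing down it reaches from about 0.4 to 0.825 m from the base axis. Payload 7 kg.
Tool frame: the origin (TCP) lies between the finger pads; the fingertips stand 22 mm ahead of it and the grasp point (between the pads) lies 3 mm ahead of it; z points along the fingers, y is the direction in which the jaws open and shut (so a half turn about z gives the same grasp; the last joint's range is limited). The gripper opens to 88 mm and grips with 3 to 60 N. Pads are 19 mm wide; open, the fingers measure 130 mm over their backs; the gripper's body (78 mm by 193 mm) begins 47 mm behind the grasp point.
Start: joints at [1.527, 0.359, 0.012, 0, -1.224, -0.288], TCP at [0.22, 0.638, 0.249] pointing down, gripper open.
Joint ranges: [-3.07, 3.07], [-1.43, 2.12], [-1.02, 1.25], [-3.03, 1.67], [-3.05, -0], [-3.03, 3.03]. Speed limits (rad/s): [2.39, 2.39, 3.01, 3.14, 3.14, 3.14].

### API

Orientations are given as [roll, pitch, yaw] about the fixed x, y, z axes, in that order (R = Rz(yaw) Ry(pitch) Rx(roll)).
In Python, from station import * gives the robot as it stands. The module is installed in compiled form; this text tells all that it offers.
- The arm moves only by the tool move_arm, never from a script. Its argument "rows" is a list of rows, each an object with "delta_rot": the turn, a rotation vector about the world's x, y, z in degrees, a list of three; "delta_pos": the shift along the world's x, y, z in cm, a list of three; "hand": the finger opening in cm, from 0 to 8.76. A call has exactly 10 rows; each row shifts and turns the commanded pose from where the row before left it; what a row does not reach is not made up. A row lasts 1/10 s, in which the tool goes at most 50 mm and 8.59 degrees, less where a joint would pass 70% of its speed; a pose out of reach is approached as far as the arm can. A call is refused whole if a number of a shift passes 5 or a number of a turn 8.59, either way. A call with a gripper value outside its range is refused whole. The fingers move at their own pace and stop on an object; "force" is the grip in N (left out, the last holds). Time passes only in rows, so rows that do not move let the fingers close, or fill a call up. It gives the time, the measured TCP pose, the force and the opening at its end, in the units of the state.
- get_state(): the state, without advancing time (a new reading comes with each control period).
- grab_frame(name): name is "scene" or "top" or "wrist"; returns the picture (400x640x3 uint8, blue, green, red); there is no depth.
- camera_info(name): a dict with "camera_matrix" (3x3 intrinsics, pixels), "world_from_camera" (4x4, takes a point from camera to world coordinates); the wrist camera has in their place "T_tool_cam" (4x4, takes a point from camera to tool coordinates, whose origin is the TCP and whose axes are the flange's). Camera axes: x right, y down, z forward; pixel columns grow to the right and rows downward; lengths in m; the calibration is good to about 2 mm. A picture is of the moment at which its call begins: read the wrist's pose just before it. camera_info takes no time and is no camera call.
- job_done(): hands the job in, once; it reports no verdict.
The state is a dict: "t": time; "q": joint angles; "qd": joint speeds; "joint_efforts": joint torques, N m; "eef_pos": TCP position; "ee_rot": TCP orientation; "force": force on the tool from outside, world axes, zero at the start; "moment": the same for the moment, N m; "width": finger opening in m.
Only numpy, scipy, OpenCV 4.12 (cv2) and the standard library are available. Lean on these libraries where they do the work, as an engineer would, in place of code of your own. Each camera call takes 0.05 s, during which the arm holds its last target.

### The job

The die-cast housing lies on the upper deck of the two-level deburring jig with its first face done. Without lifting it, push it squarely off the edge of the step so that it rolls a quarter turn and lands on its leading face on the jig's lower plate, then slide it into the corner, flat against the step's wall and the end stop. Last, swing the hold-down arm over until its rubber foot rests on the housing, and leave the tools and parts lying around where they are.

Things in the scene. Friction and masses are not known exactly. Their poses are not given: they have to be found in the camera images.
- jig: Two-level aluminium deburring jig, bolted down. Origin on the bench under the step's edge; x points across the step, from the upper deck to the lower plate; y along the step, towards the end stop; z up. Upper deck: x -132 to 0 mm, y -140 to 150, top 60 mm over the bench. Lower plate: x 0 to 164 mm, y -145 to 155, top 12 mm over the bench, flat, open at its +x side and -y end.
- housing: Closed die-cast aluminium block, 90 (its x) by 96 (y) by 74 mm (z), 0.55 kg; a 34 mm bore in its +z face, a 26 mm port in its -x face; 90 and 96 mm are too wide to grip. Origin: centre of its plain underside, z up at the start. It starts on the upper deck, plain +x face (leading) towards the step, turned up to 0.2 rad; it must end standing on that face, port up, underside against the step's wall.
- housing_centre (a point): Centre of the housing, also its centre of mass. Pushed slowly from behind, it tips as its middle passes the edge (up to 30 mm sooner if pushed high up), then rolls over by itself and usually stands with its centre 55 to 80 mm out from the step's wall, up to 0.15 rad out of square. Friction on the jig about 0.6.
- seat (a point): Where the housing's centre must be in the end: 37 mm out from the step's wall, 48 mm from the end stop's face, 45 mm over the lower plate (axes as the jig's).
- clamp (a joint): Angle of the hold-down arm, a bar on a stiff hinge (stays where left; 0.08 N m turns it). Hinge line along jig x at jig y = 122 mm, 130 mm over the bench. 0: bar level, pointing to jig -y, its foot just touching a housing that stands in the corner on its leading face; 1.57: bar upright. Range -0.12 to 1.6; starts open, nearly upright, at 1.25 to 1.5.
- clamp_knob (a point): Centre of the arm's black ball knob, 26 mm across: 70 mm from the hinge along the bar and 47 mm square to it. Arm shut: right above the foot at jig x = 37, y = 52 mm, 177 mm over the bench. Arm open: on the +y side of the bar. Pushed from there towards jig -y it rides up and over with the arm; pressed down from above it brings the foot onto the housing.
- deburring_tool: Blue deburring tool, 155 mm long, 21 mm wide, 16 mm high, lying on the upper deck at its +y end, roughly along jig x. A bystander. Origin under its middle.
- caliper: Steel caliper, 220 mm, lying on the bench to the left. A bystander.
- flange: Steel flange, 77 mm across, 20 mm high, lying on the bench on the right. A bystander.
- gear: Spur gear, 69 mm across, 22 mm high, lying on the bench on the left. A bystander.
- step_edge (a point): Point on the edge of the step at jig x = 0, y = 0, 60 mm over the bench (axes as the jig's). The edge runs along jig y; below it the step's wall drops upright, 48 mm, to the lower plate.
- end_stop (a point): Middle of the top edge of the end stop's face: jig x = 39 mm, y = 85 mm, 72 mm over the bench. The end stop is a steel block on the lower plate, jig x 4 to 74 mm; its face looks to jig -y. Behind it stands the clamp's bracket: jig x 17 to 57 mm, y 98 to 144 mm, top 136 mm over the bench.

How it is judged:
By the outcome, as a careful person would: the job done as asked, in the order asked, and still so for the second after the job is handed in, with the robot touching nothing.
It also fails if it takes over 72 s, if anything falls off the work surface, if the arm or the gripper's body presses on something with over 40 N, if the wrist force passes 120 N, or if a joint passes its speed limit or range.

## Working session

There is one attempt and no reset: what is moved stays moved. The work goes in short steps, Python scripts to look and compute and a tool call to move; the robot and the scene stay as the last step left them, time stands still between calls to the robot, and variables do not carry over. Pictures are saved under pics/ and viewed, and the job is handed in when it is done.

Besides the shell and the picture viewer there is one more tool, called after "Request:" as a command line: name --argument value ..., lists and objects as JSON in quotes. move_arm: Moves the arm, as the interface text tells. Its arguments: {"type":"object","properties":{"rows":{"type":"array"},"force":{"type":"number"}},"required":["rows"]}

```bash
mkdir -p pics; python3 - <<'E'
from station import *
import cv2
print(get_state())
for n in("scene","top","wrist"):
    i=camera_info(n); print(n,i)
    cv2.imwrite(f"pics/{n}0.png",grab_frame(n))
E
```

```text
{'t': 0.0, 'q': array([ 1.52708446e+00,  3.59380898e-01,  1.10337187e-02, -3.56790978e-04,
       -1.22410271e+00, -2.88098334e-01]), 'qd': array([ 1.03771829e-03,  5.26928814e-05,  4.36923950e-04, -2.15887306e-03,
        4.60504083e-04, -8.33387176e-04]), 'joint_efforts': array([-1.02189533e-03, -5.82711411e+01,  2.93067241e+01,  6.99757621e+00,
        6.96762989e-03, -1.51598069e-04]), 'eef_pos': array([0.21975788, 0.63772901, 0.2476144 ]), 'ee_rot': array([ 3.13991194e+00, -1.48290260e-04, -3.31931588e-01]), 'force': array([ 0.00525606, -0.04369381,  0.67411794]), 'moment': array([-0.01328642, -0.05008771,  0.0454327 ]), 'width': 0.08757076798566987}
scene {'camera_matrix': array([[403.8339713 ,   0.        , 330.4188802 ],
       [  0.        , 403.8339713 , 194.19242028],
       [  0.        ,   0.        ,   1.        ]]), 'world_from_camera': array([[ 0.71572287, -0.35100741,  0.60376698, -0.14878921],
       [-0.69793109, -0.32834461,  0.63646053, -0.739008  ],
       [-0.02515872, -0.87691711, -0.47998273,  0.6487465 ],
       [ 0.        ,  0.        ,  0.        ,  1.   
[... 288 characters left out ...]
, -0.02954596, -0.02425915, -0.01330039],
       [ 0.02813109, -0.13860548, -0.98994806,  1.4254228 ],
       [ 0.        ,  0.        ,  0.        ,  1.        ]])}
wrist {'camera_matrix': array([[287.08089486,   0.        , 325.35457057],
       [  0.        , 287.08089486, 203.4617503 ],
       [  0.        ,   0.        ,   1.        ]]), 'T_tool_cam': array([[ 6.45293634e-06, -9.67304828e-01, -2.53616581e-01,
         6.73267712e-02],
       [ 9.99999880e-01,  1.30677188e-04, -4.72964891e-04,
        -1.18909420e-03],
       [ 4.90643124e-04, -2.53616548e-01,  9.67304712e-01,
        -1.35434045e-01],
       [ 0.00000000e+00,  0.00000000e+00,  0.00000000e+00,
         1.00000000e+00]])}
```

View pics/scene0.png

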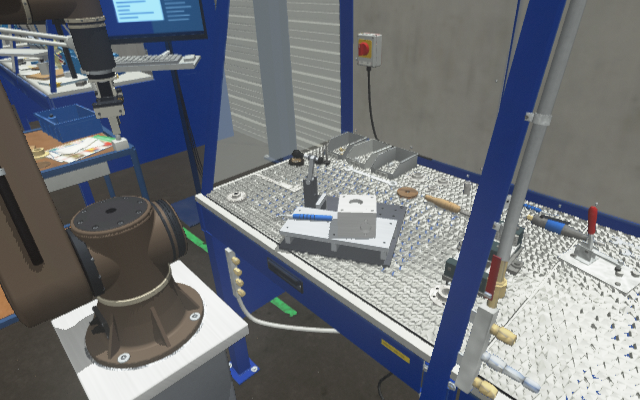

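View pics/top0.png

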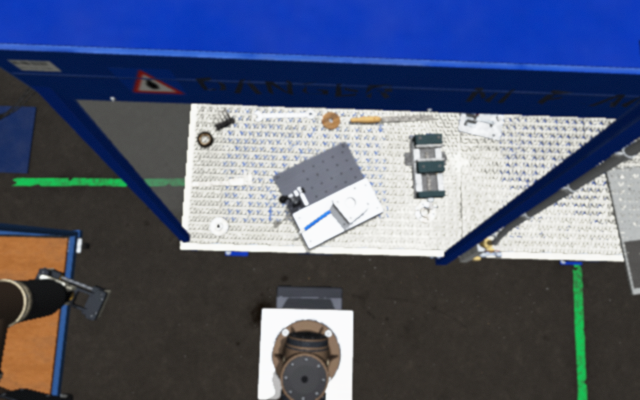

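View pics/wrist0.png

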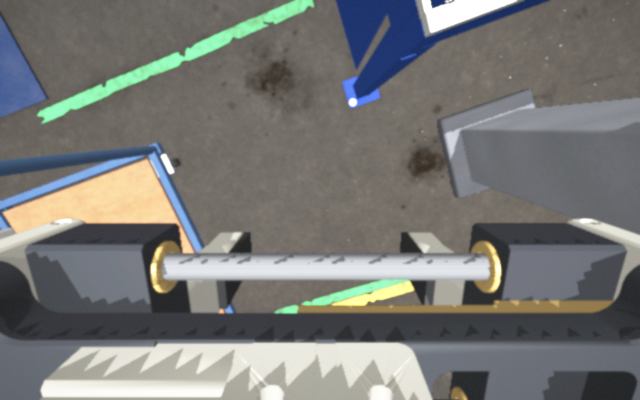

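The scene view shows the jig at about (340,225), with the housing on the deck and the arm open at about (310,175). In the top view the jig is around (330,195). I'll enlarge both.

```bash
python3 - <<'E'
import cv2
a=cv2.imread('pics/top0.png')[130:260,260:400];cv2.imwrite('pics/topc.png',cv2.resize(a,None,fx=4.5,fy=4.5,interpolation=cv2.INTER_CUBIC))
a=cv2.imread('pics/scene0.png')[140:275,265:415];cv2.imwrite('pics/scenec.png',cv2.resize(a,None,fx=4.4,fy=4.4,interpolation=cv2.INTER_CUBIC))
E
```

```text
(no output)
```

View pics/topc.png

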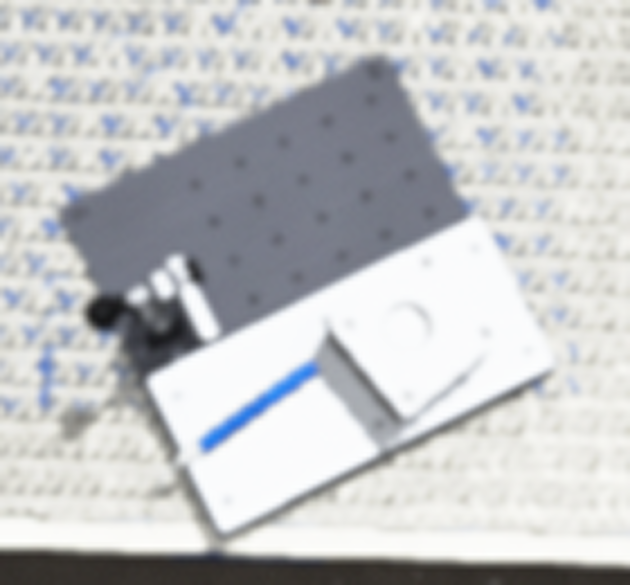

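View pics/scenec.png

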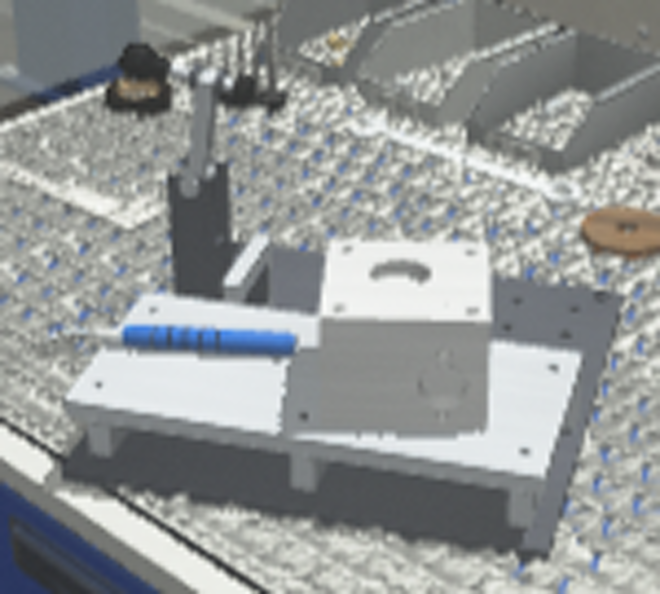

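```bash
cat > h.py <<'E'
import numpy as np, cv2
from scipy.spatial.transform import Rotation as R
from station import *
def ray(name,px,st=None):
    i=camera_info(name);K=i["camera_matrix"]
    if name=="wrist":
        T=np.eye(4);T[:3,:3]=R.from_euler('xyz',st["ee_rot"]).as_matrix();T[:3,3]=st["eef_pos"];T=T@i["T_tool_cam"]
    else: T=i["world_from_camera"]
    d=T[:3,:3]@np.linalg.solve(K,[px[0],px[1],1.]);return T[:3,3],d
def onz(name,px,z,st=None):
    o,d=ray(name,px,st);return o+d*(z-o[2])/d[2]
def cross(r1,r2):
    (o1,d1),(o2,d2)=r1,r2
    A=np.c_[d1,-d2];s=np.linalg.lstsq(A,o2-o1,rcond=None)[0]
    p,q=o1+d1*s[0],o2+d2*s[1];return (p+q)/2,np.linalg.norm(p-q)
def proj(name,p,st=None):
    i=camera_info(name);K=i["camera_matrix"]
    if name=="wrist":
        T=np.eye(4);T[:3,:3]=R.from_euler('xyz',st["ee_rot"]).as_matrix();T[:3,3]=st["eef_pos"];T=T@i["T_tool_cam"]
    else: T=i["world_from_camera"]
    c=np.linalg.inv(T)@np.r_[p,1];c=K@c[:3];return c[:2]/c[2]
E
python3 - <<'E'
from h import *
np.set_printoptions(precision=4,suppress=True)
t=lambda x,y:(260+x/4.5-.4,130+y/4.5-.4)
c=[onz("top",t(*p),.06)for p in[(150,378),(220,535),(553,368),(470,215)]]
print(np.array(c)); 
for i in range(4):d=c[i]-c[(i+1)%4];print(np.linalg.norm(d),np.degrees(np.arctan2(d[1],d[0])))
print('housing',[onz("top",t(*p),.134) for p in[(328,325),(405,420),(490,350)]])
s=lambda x,y:(265+x/4.4-.4,140+y/4.4-.4)
print('knob-ish',[cross(ray("top",t(105,312)),ray("scene",s(140,60)))])
print(cross(ray("top",t(150,378)),ray("scene",s(140,295))),cross(ray("top",t(220,535)),ray("scene",s(68,403))))
E
```

```text
[[ 0.4798  0.0599  0.06  ]
 [ 0.3612  0.0022  0.06  ]
 [ 0.4967 -0.252   0.06  ]
 [ 0.6156 -0.1859  0.06  ]]
0.13193857681262405 25.914424711142164
0.28806337845096464 118.05857562372466
0.1360211530534224 -150.9520397934473
0.28080909789436753 -61.09368159810488
housing [array([ 0.5149, -0.073 ,  0.134 ]), array([ 0.4466, -0.1308,  0.134 ]), array([ 0.4999, -0.1925,  0.134 ])]
knob-ish [(array([0.508 , 0.0853, 0.2084]), np.float64(0.002458983833039284))]
(array([0.4777, 0.0618, 0.0574]), np.float64(0.006027050099942146)) (array([0.3631, 0.001 , 0.0552]), np.float64(0.0045945381525662665))
```

```bash
python3 - <<'E'
from h import *
np.set_printoptions(precision=3,suppress=True)
a=cv2.imread('pics/top0.png')[60:280,0:260];cv2.imwrite('pics/topl.png',cv2.resize(a,None,fx=3,fy=2.7,interpolation=cv2.INTER_CUBIC))
a=cv2.imread('pics/scene0.png')[0:300,150:360];cv2.imwrite('pics/scl.png',cv2.resize(a,None,fx=2,fy=2,interpolation=cv2.INTER_CUBIC))
for p in [(185,240),(187,107),(440,260)]:print(onz('top',p,0))
for p in [(205,195),(212,193),(198,195)]:print(onz('scene',p,0))
E
```

```text
[0.381 0.443 0.   ]
[0.874 0.472 0.   ]
[ 0.334 -0.471  0.   ]
[ 0.372  0.428 -0.   ]
[0.396 0.423 0.   ]
[0.356 0.446 0.   ]
```

View pics/topl.png

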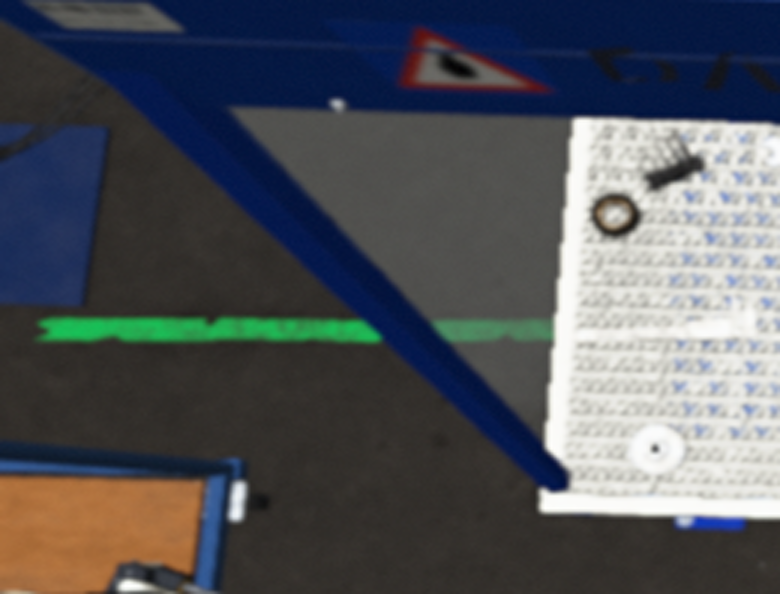

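View pics/scl.png

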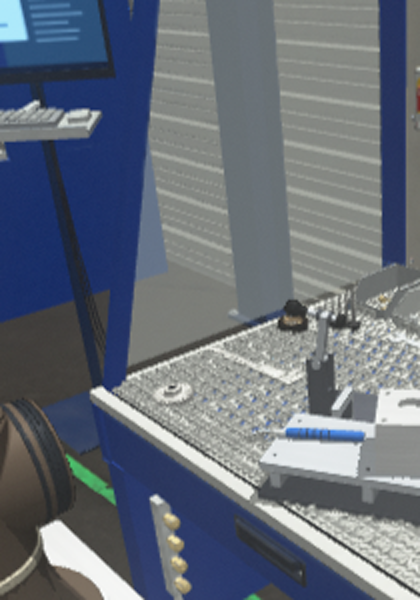

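Request:
move_arm --rows '[{"delta_pos":[-1,-4.8,0.8],"delta_rot":[0,0,0],"hand":5},{"delta_pos":[-1.5,-4.7,0.8],"delta_rot":[0,0,0],"hand":5},{"delta_pos":[-1,-4.8,0.8],"delta_rot":[0,0,0],"hand":5},{"delta_pos":[0,-4.9,0.8],"delta_rot":[0,0,0],"hand":5},{"delta_pos":[1,-4.6,0.8],"delta_rot":[0,0,0],"hand":5},{"delta_pos":[2.5,-4,0.8],"delta_rot":[0,0,0],"hand":5},{"delta_pos":[3,-3.5,0.8],"delta_rot":[0,0,0],"hand":5},{"delta_pos":[3,-3.5,0.8],"delta_rot":[0,0,0],"hand":5},{"delta_pos":[3,-3.5,0.8],"delta_rot":[0,0,0],"hand":5},{"delta_pos":[3,-3.5,0.8],"delta_rot":[0,0,0],"hand":5}]'

```text
t: 1.15
eef_pos: [0.3404, 0.2184, 0.3292]
ee_rot: [-3.14, -0.0, -0.331]
force: [1.2, 1.2, 0.7]
width: 0.0501
```

Request:
move_arm --rows '[{"delta_pos":[2,-4,0],"delta_rot":[0,0,8],"hand":5},{"delta_pos":[2,-4.5,0],"delta_rot":[0,0,8],"hand":5},{"delta_pos":[1.5,-4.5,0],"delta_rot":[0,0,8],"hand":5},{"delta_pos":[1,-4.5,0],"delta_rot":[0,0,8],"hand":5},{"delta_pos":[0.5,-4.8,0],"delta_rot":[0,0,8],"hand":5},{"delta_pos":[0,-4.7,0],"delta_rot":[0,0,8],"hand":5},{"delta_pos":[0,0,0],"delta_rot":[0,0,0],"hand":5},{"delta_pos":[0,0,0],"delta_rot":[0,0,0],"hand":5},{"delta_pos":[0,0,0],"delta_rot":[0,0,0],"hand":5},{"delta_pos":[0,0,0],"delta_rot":[0,0,0],"hand":5}]'

```text
t: 2.15
eef_pos: [0.4021, -0.0104, 0.3285]
ee_rot: [-3.142, 0.0, 0.389]
force: [0.8, 0.1, -0.6]
width: 0.0499
```

```bash
cat >> h.py <<'E'
import json
def shot(tag):
    st=get_state(); im=grab_frame("wrist"); cv2.imwrite(f"pics/{tag}.png",im)
    json.dump({k:np.asarray(v).tolist() for k,v in st.items()},open(f"pics/{tag}.json","w")); return st,im
def load(tag): return json.load(open(f"pics/{tag}.json")),cv2.imread(f"pics/{tag}.png")
E
python3 - <<'E'
from h import *
st,im=shot('w1');print(st)
E
```

```text
{'t': 2.15, 'q': array([ 4.70979295e-01, -1.62380529e-01, -3.97287041e-01, -8.98290328e-05,
       -1.33590405e+00,  1.48883540e+00]), 'qd': array([0.00458219, 0.00220536, 0.00218452, 0.00109753, 0.00072192,
       0.00829024]), 'joint_efforts': array([-4.17026924e-01, -1.71823508e+01,  3.03658354e+01,  7.13302329e+00,
        7.38940970e-02, -2.71720852e-02]), 'eef_pos': array([ 0.40211781, -0.01044102,  0.32852447]), 'ee_rot': array([-3.14150675e+00,  2.13452315e-05,  3.88997458e-01]), 'force': array([ 0.77436322,  0.14984353, -0.621264  ]), 'moment': array([-0.10197413, -0.03756099, -0.02523894]), 'width': 0.04987983038245876}
```

View pics/w1.png

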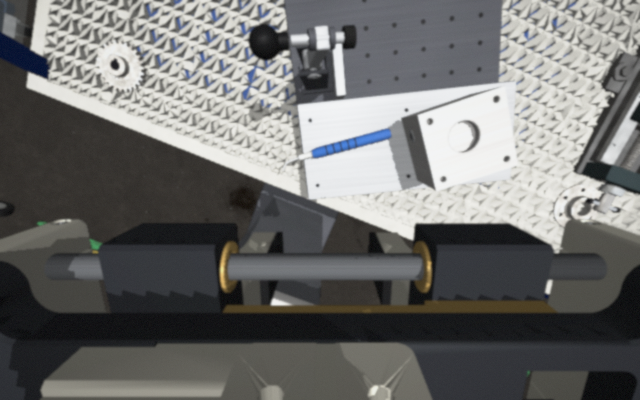

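The wrist view shows the deck from (299,101) to (514,83), the housing top around (470,140), the tool at (350,143), and the knob at (263,41). I'll enlarge it to read the corners.

```bash
python3 - <<'E'
from h import *
im=cv2.imread('pics/w1.png')[0:215,235:535];cv2.imwrite('pics/w1c.png',cv2.resize(im,None,fx=2.6,fy=2.6,interpolation=cv2.INTER_CUBIC))
E
```

```text
(no output)
```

View pics/w1c.png

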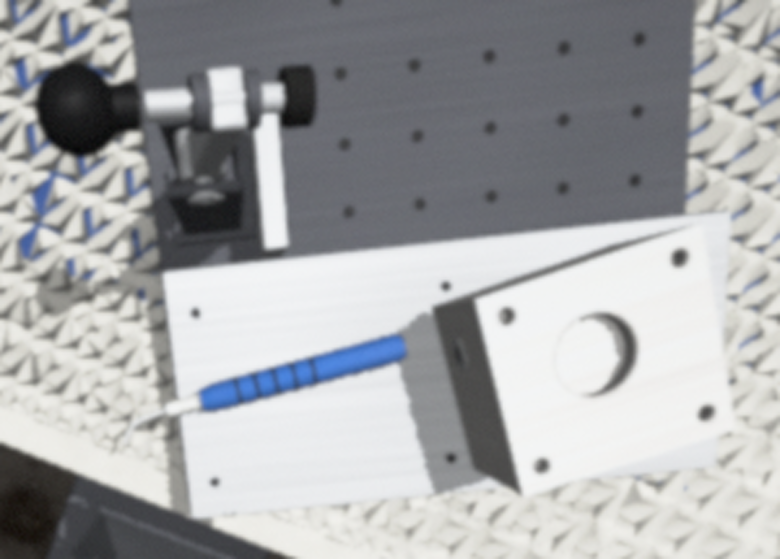

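```bash
python3 - <<'E'
from h import *
np.set_printoptions(precision=4,suppress=True)
st,_=load('w1')
w=lambda x,y:(235+(x+.5)/2.6-.5,(y+.5)/2.6-.5)
P=lambda x,y,z:onz('wrist',w(x,y),z,st)
A=P(163,270,.06);B=P(730,213,.06);C=P(190,518,.06)
print(A,B,C,np.linalg.norm(A-B),np.linalg.norm(A-C))
ey=(A-B)/np.linalg.norm(A-B);yaw=np.arctan2(-ey[0],ey[1]);print('yaw',yaw)
O=(A-.150*ey+B+.140*ey)/2;print('O',O)
rot=lambda p:np.array([[np.cos(yaw),np.sin(yaw)],[-np.sin(yaw),np.cos(yaw)]])@(p[:2]-O[:2])
H=[P(*p,.134) for p in[(475,297),(522,495),(735,432),(700,225)]]
for i in range(4):
    d=H[i]-H[(i+1)%4];print(H[i],'jig',rot(H[i]),np.linalg.norm(d),np.arctan2(d[1],d[0])-yaw)
print('ctr',rot(sum(H)/4),rot(P(595,357,.134)))
print('tool',[rot(P(*p,.07)) for p in[(403,347),(203,400),(135,425)]], rot(C))
# heights by two views
t=lambda x,y:(260+x/4.5-.4,130+y/4.5-.4)
s=lambda x,y:(265+x/4.4-.4,140+y/4.4-.4)
print('knob',*[cross(ray('wrist',w(80,108),st),r) for r in(ray('top',t(105,312)),ray('scene',s(140,60)))])
print('edge corner',cross(ray('wrist',w(163,270),st),ray('scene',s(140,295))))
print('edge corner2',cross(ray('wrist',w(730,213),st),ray('scene',s(582,350))))
print('htop',cross(ray('wrist',w(522,495),st),ray('scene',s(320,315))),cross(ray('wrist',w(735,432),st),ray('scene',s(491,322))))
E
```

```text
[0.4801 0.0635 0.06  ] [ 0.6137 -0.1909  0.06  ] [0.3635 0.0029 0.06  ] 0.28733214421626946 0.13143489175539258
yaw 0.48367308447598667
O [ 0.5492 -0.0681  0.06  ]
[ 0.5172 -0.0709  0.134 ] jig [-0.0297  0.0125] 0.08991620969433452 0.22361687514409334
[ 0.4488 -0.1293  0.134 ] jig [-0.1174 -0.0075] 0.0955972464547174 1.7780267146306308
[ 0.5098 -0.203   0.134 ] jig [-0.0977 -0.101 ] 0.09012248219577781 -2.9099411899242313
[ 0.5778 -0.1439  0.134 ] jig [-0.01   -0.0803] 0.09487011535015756 -1.3615476881740092
ctr [-0.0637 -0.0441] [-0.0593 -0.0386]
tool [array([-0.0497,  0.0298]), array([-0.0667,  0.1347]), array([-0.0762,  0.1717])] [-0.1314  0.1493]
knob (array([0.5073, 0.0837, 0.2196]), np.float64(0.0003584113417037481)) (array([0.5088, 0.0874, 0.2073]), np.float64(0.0010203918837679632))
edge corner (array([0.4789, 0.0652, 0.0551]), np.float64(0.0036968046941314057))
edge corner2 (array([ 0.6144, -0.1913,  0.0606]), np.float64(0.0020275418655039444))
htop (array([ 0.4494, -0.1302,  0.1333]), np.float64(0.0016634142252443065)) (array([ 0.5103, -0.2042,  0.1327]), np.float64(0.0008089147859235473))
```

Request:
move_arm --rows '[{"delta_pos":[0.5,-3.4,-2.5],"delta_rot":[0,0,5.5],"hand":5},{"delta_pos":[0.5,-3.4,-2.5],"delta_rot":[2.9,-5.5,0],"hand":5},{"delta_pos":[0.5,-3.4,-2.5],"delta_rot":[2.9,-5.5,0],"hand":5},{"delta_pos":[0.5,-3.4,-2.5],"delta_rot":[2.9,-5.5,0],"hand":5},{"delta_pos":[0.5,-3.4,-2.5],"delta_rot":[2.9,-5.5,0],"hand":5},{"delta_pos":[0,0,-2],"delta_rot":[0,0,0],"hand":5},{"delta_pos":[0,0,-2],"delta_rot":[0,0,0],"hand":5},{"delta_pos":[0,0,-2],"delta_rot":[0,0,0],"hand":5},{"delta_pos":[0,0,-2],"delta_rot":[0,0,0],"hand":5},{"delta_pos":[0,0,0],"delta_rot":[0,0,0],"hand":5}]'

```text
t: 3.2
eef_pos: [0.424, -0.1677, 0.1287]
ee_rot: [-3.13, -0.393, 0.484]
force: [-0.4, 0.3, -0.1]
width: 0.0499
```

```bash
cat >> h.py <<'E'
O=np.array([.5492,-.0681]);YAW=.484
def jig(p):
    c,s=np.cos(YAW),np.sin(YAW);d=np.asarray(p)[:2]-O;return np.r_[c*d[0]+s*d[1],-s*d[0]+c*d[1],np.asarray(p)[2:]]
def wd(dx,dy):  # jig shift -> world
    c,s=np.cos(YAW),np.sin(YAW);return np.r_[c*dx-s*dy,s*dx+c*dy]
def rep():
    st=get_state();M=R.from_euler('xyz',st['ee_rot']).as_matrix();p=np.array(st['eef_pos'])
    print('t',st['t'],'tcp',p,'jig',jig(p),'tip',jig(p+M@[0,0,.022]),'toolx',M[:,0],'toolz',M[:,2],'F',st['force'],'M',st['moment'],'w',st['width']);return st
np.set_printoptions(precision=4,suppress=True)
E
python3 - <<'E'
from h import *
rep();st,im=shot('w2')
E
```

```text
t 3.2 tcp [ 0.424  -0.1677  0.1287] jig [-0.1572 -0.0299  0.1287] tip [-0.1487 -0.0296  0.1084] toolx [0.8176 0.4297 0.3834] toolz [ 0.3339  0.1887 -0.9235] F [-0.4276  0.2631 -0.0859] M [-0.6416  1.0942  0.004 ] w 0.049858283719475406
```

View pics/w2.png

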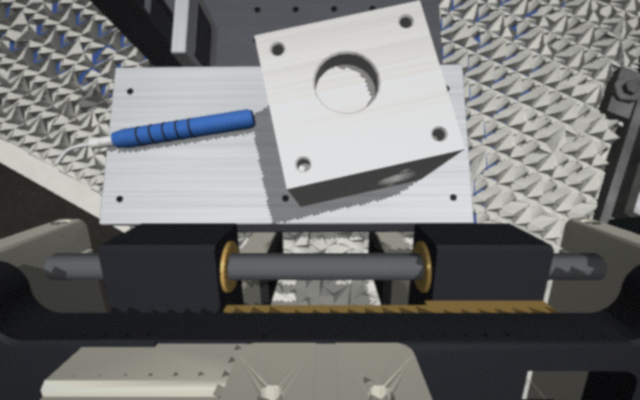

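The wrist view shows the deck square to the gripper: the rear edge runs along row 222 from column 100 to 472. The housing top is above it at (360,90). Cross-checking the jig pose.

```bash
python3 - <<'E'
from h import *
st,_=load('w2')
for p in[(100,223),(472,222),(115,67),(470,67)]:print(jig(onz('wrist',p,.06,st)))
for p in[(255,37),(290,190),(463,151),(419,1)]:print('h',jig(onz('wrist',p,.134,st)))
E
```

```text
[-0.1315  0.1464  0.06  ]
[-0.1297 -0.1393  0.06  ]
[-0.0013  0.1485  0.06  ]
[-0.0022 -0.146   0.06  ]
h [-0.0322  0.0112  0.134 ]
h [-0.119  -0.0102  0.134 ]
h [-0.0981 -0.1003  0.134 ]
h [-0.0103 -0.081   0.134 ]
```

Request:
move_arm --rows '[{"delta_pos":[0.3,-0.6,-1],"delta_rot":[0,0,0],"hand":5},{"delta_pos":[0.3,-0.6,-1],"delta_rot":[0,0,0],"hand":5},{"delta_pos":[0,0,-0.9],"delta_rot":[0,0,0],"hand":5},{"delta_pos":[0,0,-0.9],"delta_rot":[0,0,0],"hand":5},{"delta_pos":[0.35,0.19,0],"delta_rot":[0,0,0],"hand":5},{"delta_pos":[0.35,0.19,0],"delta_rot":[0,0,0],"hand":5},{"delta_pos":[0.35,0.19,0],"delta_rot":[0,0,0],"hand":5},{"delta_pos":[0.35,0.19,0],"delta_rot":[0,0,0],"hand":5},{"delta_pos":[0.35,0.19,0],"delta_rot":[0,0,0],"hand":5},{"delta_pos":[0.35,0.19,0],"delta_rot":[0,0,0],"hand":5}]'

```text
t: 4.25
eef_pos: [0.4519, -0.1691, 0.0931]
ee_rot: [-3.133, -0.396, 0.485]
force: [-6.4, -2.5, 5.0]
width: 0.0501
```

Request:
move_arm --rows '[{"delta_pos":[0.27,0.14,0],"delta_rot":[0,0,0],"hand":5},{"delta_pos":[0.27,0.14,0],"delta_rot":[0,0,0],"hand":5},{"delta_pos":[0.27,0.14,0],"delta_rot":[0,0,0],"hand":5},{"delta_pos":[0.27,0.14,0],"delta_rot":[0,0,0],"hand":5},{"delta_pos":[0.27,0.14,0],"delta_rot":[0,0,0],"hand":5},{"delta_pos":[0.27,0.14,0],"delta_rot":[0,0,0],"hand":5},{"delta_pos":[0.27,0.14,0],"delta_rot":[0,0,0],"hand":5},{"delta_pos":[0.27,0.14,0],"delta_rot":[0,0,0],"hand":5},{"delta_pos":[0.27,0.14,0],"delta_rot":[0,0,0],"hand":5},{"delta_pos":[0,0,0],"delta_rot":[0,0,0],"hand":5}]'

```text
t: 5.25
eef_pos: [0.4766, -0.1565, 0.0929]
ee_rot: [-3.134, -0.397, 0.485]
force: [-2.4, 0.1, -0.1]
width: 0.0502
```

```bash
python3 - <<'E'
from h import *
rep();st,im=shot('w3')
E
```

```text
t 5.25 tcp [ 0.4766 -0.1565  0.0929] jig [-0.1054 -0.0445  0.0929] tip [-0.0969 -0.0443  0.0726] toolx [0.8159 0.4301 0.3865] toolz [ 0.3382  0.1872 -0.9223] F [-2.3669  0.0661 -0.0796] M [-0.6488  1.8258  0.2177] w 0.05017484799272753
```

View pics/w3.png

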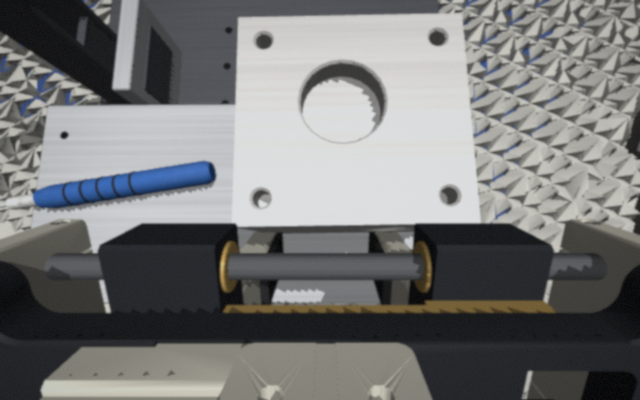

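Request:
move_arm --rows '[{"delta_pos":[0.27,0.14,0],"delta_rot":[0,0,0],"hand":5},{"delta_pos":[0.27,0.14,0],"delta_rot":[0,0,0],"hand":5},{"delta_pos":[0.27,0.14,0],"delta_rot":[0,0,0],"hand":5},{"delta_pos":[0.27,0.14,0],"delta_rot":[0,0,0],"hand":5},{"delta_pos":[0.27,0.14,0],"delta_rot":[0,0,0],"hand":5},{"delta_pos":[0.27,0.14,0],"delta_rot":[0,0,0],"hand":5},{"delta_pos":[0.27,0.14,0],"delta_rot":[0,0,0],"hand":5},{"delta_pos":[0.27,0.14,0],"delta_rot":[0,0,0],"hand":5},{"delta_pos":[0.18,0.09,0],"delta_rot":[0,0,0],"hand":5},{"delta_pos":[0.18,0.09,0],"delta_rot":[0,0,0],"hand":5}]'

```text
t: 6.3
eef_pos: [0.5017, -0.1437, 0.0931]
ee_rot: [-3.134, -0.397, 0.485]
force: [-2.9, -1.8, 0.0]
width: 0.05
```

```bash
python3 - <<'E'
from h import *
rep();st,im=shot('w4')
E
```

```text
t 6.3 tcp [ 0.5017 -0.1437  0.0931] jig [-0.0772 -0.0448  0.0931] tip [-0.0687 -0.0446  0.0728] toolx [0.8159 0.43   0.3865] toolz [ 0.3383  0.1871 -0.9223] F [-2.9317 -1.7652  0.0156] M [-1.3297  2.2213 -0.0036] w 0.049990111732976884
```

View pics/w4.png

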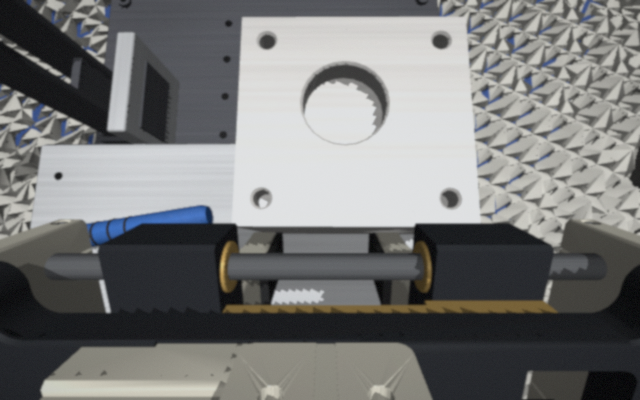

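Request:
move_arm --rows '[{"delta_pos":[0.12,0.06,0],"delta_rot":[0,0,0],"hand":5},{"delta_pos":[0.12,0.06,0],"delta_rot":[0,0,0],"hand":5},{"delta_pos":[0.12,0.06,0],"delta_rot":[0,0,0],"hand":5},{"delta_pos":[0.12,0.06,0],"delta_rot":[0,0,0],"hand":5},{"delta_pos":[0.12,0.06,0],"delta_rot":[0,0,0],"hand":5},{"delta_pos":[0.12,0.06,0],"delta_rot":[0,0,0],"hand":5},{"delta_pos":[0.12,0.06,0],"delta_rot":[0,0,0],"hand":5},{"delta_pos":[0.12,0.06,0],"delta_rot":[0,0,0],"hand":5},{"delta_pos":[0.12,0.06,0],"delta_rot":[0,0,0],"hand":5},{"delta_pos":[0.12,0.06,0],"delta_rot":[0,0,0],"hand":5}]'

```text
t: 7.35
eef_pos: [0.5137, -0.1378, 0.0931]
ee_rot: [-3.134, -0.397, 0.485]
force: [-4.6, -2.4, 1.2]
width: 0.05
```

```bash
python3 - <<'E'
from h import *
rep();st,im=shot('w5')
E
```

```text
t 7.35 tcp [ 0.5137 -0.1378  0.0931] jig [-0.0638 -0.0452  0.0931] tip [-0.0553 -0.045   0.0728] toolx [0.8159 0.4299 0.3866] toolz [ 0.3385  0.187  -0.9222] F [-4.5928 -2.4298  1.223 ] M [-1.3181  2.3504 -0.0328] w 0.04996731379435573
```

View pics/w5.png

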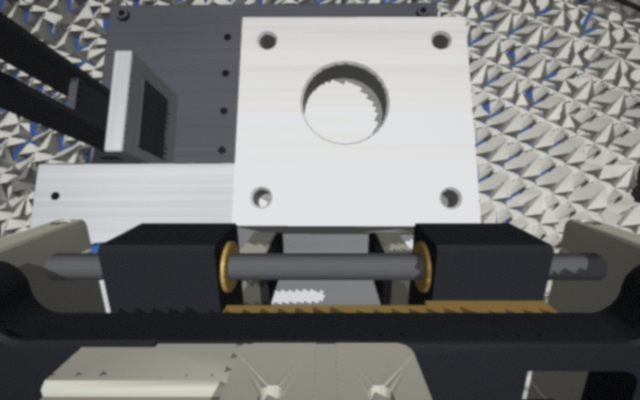

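Request:
move_arm --rows '[{"delta_pos":[0.09,0.05,0],"delta_rot":[0,0,0],"hand":5},{"delta_pos":[0.09,0.05,0],"delta_rot":[0,0,0],"hand":5},{"delta_pos":[0.09,0.05,0],"delta_rot":[0,0,0],"hand":5},{"delta_pos":[0.09,0.05,0],"delta_rot":[0,0,0],"hand":5},{"delta_pos":[0.09,0.05,0],"delta_rot":[0,0,0],"hand":5},{"delta_pos":[0.09,0.05,0],"delta_rot":[0,0,0],"hand":5},{"delta_pos":[0,0,0],"delta_rot":[0,0,0],"hand":5},{"delta_pos":[0,0,0],"delta_rot":[0,0,0],"hand":5},{"delta_pos":[0,0,0],"delta_rot":[0,0,0],"hand":5},{"delta_pos":[0,0,0],"delta_rot":[0,0,0],"hand":5}]'

```text
t: 8.4
eef_pos: [0.5192, -0.1348, 0.0932]
ee_rot: [-3.134, -0.397, 0.485]
force: [-3.6, -2.0, 2.2]
width: 0.05
```

```bash
python3 - <<'E'
from h import *
rep();st,im=shot('w6')
E
```

```text
t 8.4 tcp [ 0.5192 -0.1348  0.0932] jig [-0.0576 -0.0451  0.0932] tip [-0.0491 -0.0449  0.0729] toolx [0.8158 0.4299 0.3868] toolz [ 0.3388  0.1869 -0.9221] F [-3.6287 -2.0139  2.1601] M [-1.2597  2.017  -0.0337] w 0.04995569552587378
```

View pics/w6.png

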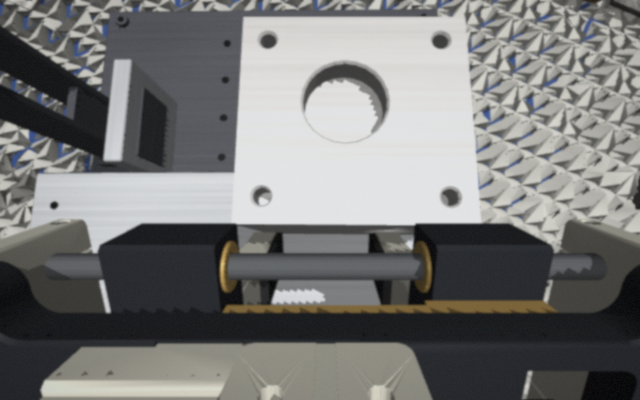

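Request:
move_arm --rows '[{"delta_pos":[0.09,0.05,0],"delta_rot":[0,0,0],"hand":5},{"delta_pos":[0.09,0.05,0],"delta_rot":[0,0,0],"hand":5},{"delta_pos":[0.09,0.05,0],"delta_rot":[0,0,0],"hand":5},{"delta_pos":[0.09,0.05,0],"delta_rot":[0,0,0],"hand":5},{"delta_pos":[0.09,0.05,0],"delta_rot":[0,0,0],"hand":5},{"delta_pos":[0.09,0.05,0],"delta_rot":[0,0,0],"hand":5},{"delta_pos":[0,0,0],"delta_rot":[0,0,0],"hand":5},{"delta_pos":[0,0,0],"delta_rot":[0,0,0],"hand":5},{"delta_pos":[0,0,0],"delta_rot":[0,0,0],"hand":5},{"delta_pos":[0,0,0],"delta_rot":[0,0,0],"hand":5}]'

```text
t: 9.45
eef_pos: [0.5245, -0.1319, 0.0933]
ee_rot: [-3.134, -0.397, 0.485]
force: [-5.0, -1.5, 4.5]
width: 0.0503
```

```bash
python3 - <<'E'
from h import *
rep();st,im=shot('w7')
E
```

```text
t 9.45 tcp [ 0.5245 -0.1319  0.0933] jig [-0.0516 -0.0449  0.0933] tip [-0.0431 -0.0448  0.073 ] toolx [0.8158 0.43   0.3868] toolz [ 0.3386  0.1869 -0.9222] F [-5.0395 -1.451   4.5495] M [-1.2665  2.16   -0.0948] w 0.050256690766225603
```

View pics/w7.png

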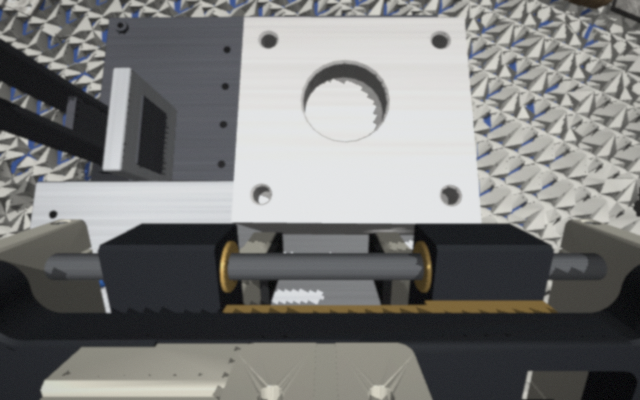

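Request:
move_arm --rows '[{"delta_pos":[-1.8,-0.9,0],"delta_rot":[0,0,0],"hand":5},{"delta_pos":[-1.8,-0.9,0],"delta_rot":[0,0,0],"hand":5},{"delta_pos":[-0.9,-0.5,0],"delta_rot":[0,0,0],"hand":5},{"delta_pos":[0,0,0],"delta_rot":[0,0,0],"hand":5},{"delta_pos":[0,0,0],"delta_rot":[0,0,0],"hand":5},{"delta_pos":[0,0,0],"delta_rot":[0,0,0],"hand":5},{"delta_pos":[0,0,0],"delta_rot":[0,0,0],"hand":5},{"delta_pos":[0,0,0],"delta_rot":[0,0,0],"hand":5},{"delta_pos":[0,0,0],"delta_rot":[0,0,0],"hand":5},{"delta_pos":[0,0,0],"delta_rot":[0,0,0],"hand":5}]'

```text
t: 10.5
eef_pos: [0.4795, -0.1547, 0.093]
ee_rot: [-3.134, -0.397, 0.485]
force: [-0.3, -0.9, -0.6]
width: 0.0501
```

```bash
python3 - <<'E'
from h import *
rep();st,im=shot('w8')
E
```

```text
t 10.5 tcp [ 0.4795 -0.1547  0.093 ] jig [-0.102  -0.0442  0.093 ] tip [-0.0935 -0.044   0.0727] toolx [0.8159 0.4301 0.3865] toolz [ 0.3383  0.1871 -0.9223] F [-0.2541 -0.9406 -0.6012] M [-0.7099  1.0913  0.0131] w 0.050131547526447405
```

View pics/w8.png

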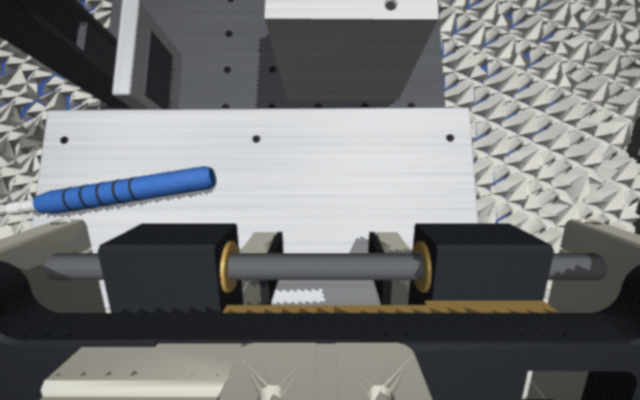

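The housing has rolled over and stands on the lower plate. The underside's top edge runs from (265,18) to (437,18).

```bash
python3 - <<'E'
from h import *
st,_=load('w8')
for p in[(265,18),(437,18)]:print(jig(onz('wrist',p,.102,st)))
cv2.imwrite('pics/s8.png',cv2.resize(grab_frame('scene')[140:275,265:415],None,fx=4.4,fy=4.4,interpolation=cv2.INTER_CUBIC))
E
```

```text
[ 0.0318 -0.0091  0.102 ]
[ 0.0316 -0.1037  0.102 ]
```

View pics/s8.png

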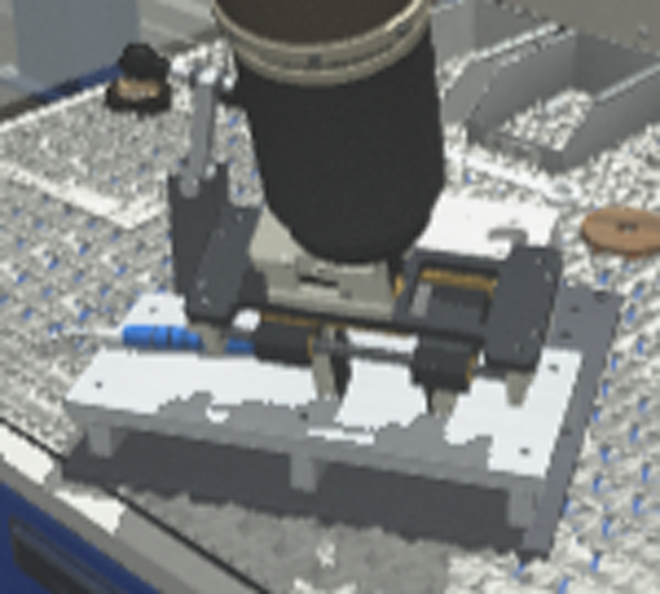

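Request:
move_arm --rows '[{"delta_pos":[0,0,3.7],"delta_rot":[0,0,0],"hand":5},{"delta_pos":[0,0,3.7],"delta_rot":[-3.35,6.35,0],"hand":5},{"delta_pos":[0,0,3.7],"delta_rot":[-3.35,6.35,0],"hand":5},{"delta_pos":[4.3,2,0],"delta_rot":[-3.35,6.35,0],"hand":5},{"delta_pos":[4.3,2,0],"delta_rot":[-3.35,6.35,0],"hand":5},{"delta_pos":[4.3,2,0],"delta_rot":[-3.35,6.35,0],"hand":5},{"delta_pos":[4.3,2,0],"delta_rot":[-3.35,6.35,0],"hand":5},{"delta_pos":[4.3,2,0],"delta_rot":[0,0,0],"hand":5},{"delta_pos":[0,0,0],"delta_rot":[0,0,0],"hand":5},{"delta_pos":[0,0,0],"delta_rot":[0,0,0],"hand":5}]'

```text
t: 11.6
eef_pos: [0.6948, -0.0536, 0.1983]
ee_rot: [-3.131, 0.348, 0.487]
force: [-1.1, -0.4, 0.8]
width: 0.0503
```

```bash
python3 - <<'E'
from h import *
rep();st,im=shot('w9')
cv2.imwrite('pics/s9.png',cv2.resize(grab_frame('scene')[140:275,265:415],None,fx=4.4,fy=4.4,interpolation=cv2.INTER_CUBIC))
E
```

```text
t 11.6 tcp [ 0.6948 -0.0536  0.1983] jig [ 0.1356 -0.0549  0.1983] tip [ 0.1281 -0.0547  0.1776] toolx [ 0.8308  0.4398 -0.3411] toolz [-0.3066 -0.1499 -0.94  ] F [-1.0908 -0.36    0.7672] M [ 0.3804 -1.0198 -0.0023] w 0.05025510413574393
```

View pics/s9.png

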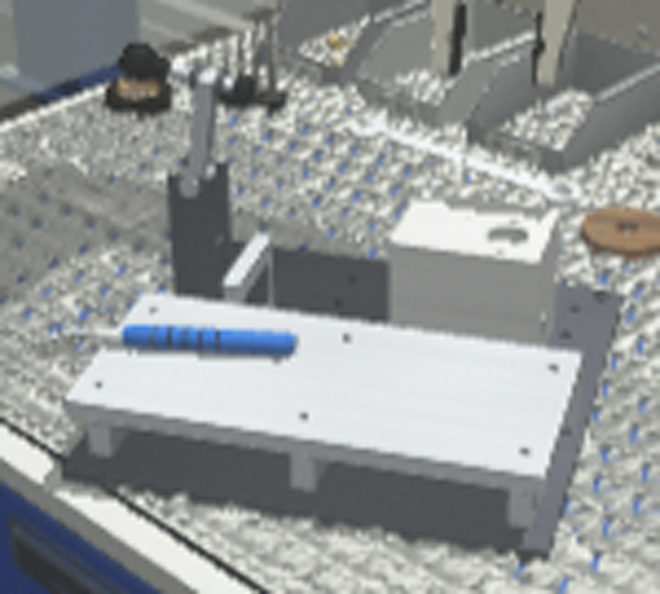

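View pics/w9.png

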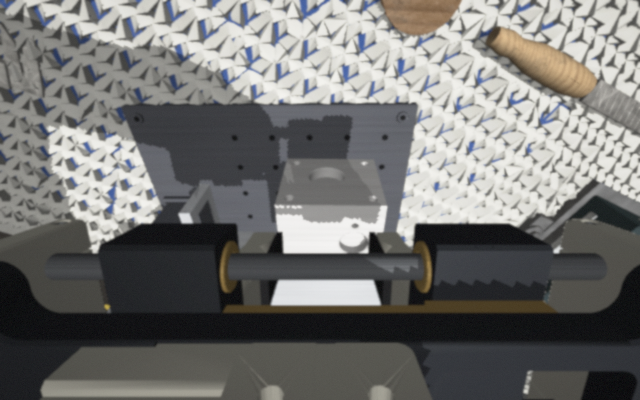

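Request:
move_arm --rows '[{"delta_pos":[0,0,-3.5],"delta_rot":[0,0,0],"hand":5},{"delta_pos":[0,0,-3.6],"delta_rot":[0,0,0],"hand":5},{"delta_pos":[0,0,-3.6],"delta_rot":[0,0,0],"hand":5},{"delta_pos":[0,0,-3.5],"delta_rot":[0,0,0],"hand":5},{"delta_pos":[0,0,0],"delta_rot":[0,0,0],"hand":5},{"delta_pos":[-0.44,-0.23,0],"delta_rot":[0,0,0],"hand":5},{"delta_pos":[-0.44,-0.23,0],"delta_rot":[0,0,0],"hand":5},{"delta_pos":[-0.27,-0.14,0],"delta_rot":[0,0,0],"hand":5},{"delta_pos":[-0.27,-0.14,0],"delta_rot":[0,0,0],"hand":5},{"delta_pos":[-0.27,-0.14,0],"delta_rot":[0,0,0],"hand":5}]'

```text
t: 12.7
eef_pos: [0.6803, -0.0624, 0.0616]
ee_rot: [-3.134, 0.338, 0.486]
force: [5.5, 3.0, 4.4]
width: 0.0497
```

Request:
move_arm --rows '[{"delta_pos":[-0.27,-0.14,0],"delta_rot":[0,0,0],"hand":5},{"delta_pos":[-0.27,-0.14,0],"delta_rot":[0,0,0],"hand":5},{"delta_pos":[-0.27,-0.14,0],"delta_rot":[0,0,0],"hand":5},{"delta_pos":[-0.27,-0.14,0],"delta_rot":[0,0,0],"hand":5},{"delta_pos":[-0.27,-0.14,0],"delta_rot":[0,0,0],"hand":5},{"delta_pos":[-0.18,-0.09,0],"delta_rot":[0,0,0],"hand":5},{"delta_pos":[-0.18,-0.09,0],"delta_rot":[0,0,0],"hand":5},{"delta_pos":[-0.18,-0.09,0],"delta_rot":[0,0,0],"hand":5},{"delta_pos":[0,0,0],"delta_rot":[0,0,0],"hand":5},{"delta_pos":[0,0,0],"delta_rot":[0,0,0],"hand":5}]'

```text
t: 13.7
eef_pos: [0.6615, -0.0723, 0.0616]
ee_rot: [-3.135, 0.338, 0.486]
force: [4.9, 2.4, 4.2]
width: 0.0498
```

```bash
python3 - <<'E'
from h import *
rep();st,im=shot('w10')
E
```

```text
t 13.7 tcp [ 0.6615 -0.0723  0.0616] jig [ 0.0974 -0.056   0.0616] tip [ 0.0901 -0.0558  0.0408] toolx [ 0.834   0.4408 -0.3318] toolz [-0.2966 -0.1489 -0.9433] F [4.8987 2.416  4.2447] M [ 1.0191 -2.2631 -0.0103] w 0.04983398355323434
```

View pics/w10.png

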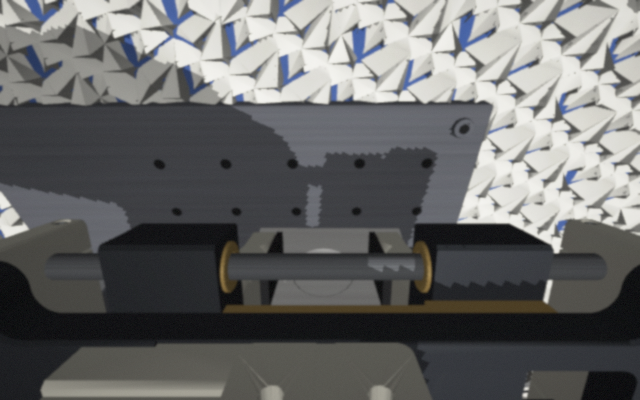

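Request:
move_arm --rows '[{"delta_pos":[-0.09,-0.05,0],"delta_rot":[0,0,0],"hand":5},{"delta_pos":[-0.09,-0.05,0],"delta_rot":[0,0,0],"hand":5},{"delta_pos":[-0.09,-0.05,0],"delta_rot":[0,0,0],"hand":5},{"delta_pos":[-0.09,-0.05,0],"delta_rot":[0,0,0],"hand":5},{"delta_pos":[-0.09,-0.05,0],"delta_rot":[0,0,0],"hand":5},{"delta_pos":[-0.09,-0.05,0],"delta_rot":[0,0,0],"hand":5},{"delta_pos":[-0.09,-0.05,0],"delta_rot":[0,0,0],"hand":5},{"delta_pos":[0,0,0],"delta_rot":[0,0,0],"hand":5},{"delta_pos":[0,0,0],"delta_rot":[0,0,0],"hand":5},{"delta_pos":[0,0,0],"delta_rot":[0,0,0],"hand":5}]'

```text
t: 14.75
eef_pos: [0.6558, -0.0754, 0.0616]
ee_rot: [-3.135, 0.337, 0.486]
force: [5.8, 2.8, 5.4]
width: 0.0499
```

```bash
python3 - <<'E'
from h import *
rep()
E
```

```text
t 14.75 tcp [ 0.6558 -0.0754  0.0616] jig [ 0.091  -0.0561  0.0616] tip [ 0.0837 -0.056   0.0408] toolx [ 0.8343  0.4412 -0.3306] toolz [-0.2953 -0.1486 -0.9438] F [5.776  2.7645 5.385 ] M [ 1.4062 -2.6555 -0.0189] w 0.04989185447034866
```

Request:
move_arm --rows '[{"delta_pos":[-0.09,-0.05,0],"delta_rot":[0,0,0],"hand":5},{"delta_pos":[-0.09,-0.05,0],"delta_rot":[0,0,0],"hand":5},{"delta_pos":[-0.09,-0.05,0],"delta_rot":[0,0,0],"hand":5},{"delta_pos":[0,0,0],"delta_rot":[0,0,0],"hand":5},{"delta_pos":[0,0,0],"delta_rot":[0,0,0],"hand":5},{"delta_pos":[0,0,0],"delta_rot":[0,0,0],"hand":5},{"delta_pos":[0,0,0],"delta_rot":[0,0,0],"hand":5},{"delta_pos":[0,0,0],"delta_rot":[0,0,0],"hand":5},{"delta_pos":[0,0,0],"delta_rot":[0,0,0],"hand":5},{"delta_pos":[0,0,0],"delta_rot":[0,0,0],"hand":5}]'

```text
t: 15.75
eef_pos: [0.6555, -0.0755, 0.0617]
ee_rot: [-3.136, 0.332, 0.487]
force: [11.5, 8.5, 3.4]
width: 0.0499
```

```bash
python3 - <<'E'
from h import *
rep()
im=grab_frame('scene');cv2.imwrite('pics/s11.png',cv2.resize(im[140:275,265:415],None,fx=4.4,fy=4.4,interpolation=cv2.INTER_CUBIC))
E
```

```text
t 15.75 tcp [ 0.6555 -0.0755  0.0617] jig [ 0.0906 -0.056   0.0617] tip [ 0.0835 -0.0559  0.0409] toolx [ 0.8355  0.4426 -0.3256] toolz [-0.2904 -0.1473 -0.9455] F [11.4738  8.5488  3.4112] M [ 3.1579 -4.5641 -0.1842] w 0.04994562099329781
```

View pics/s11.png

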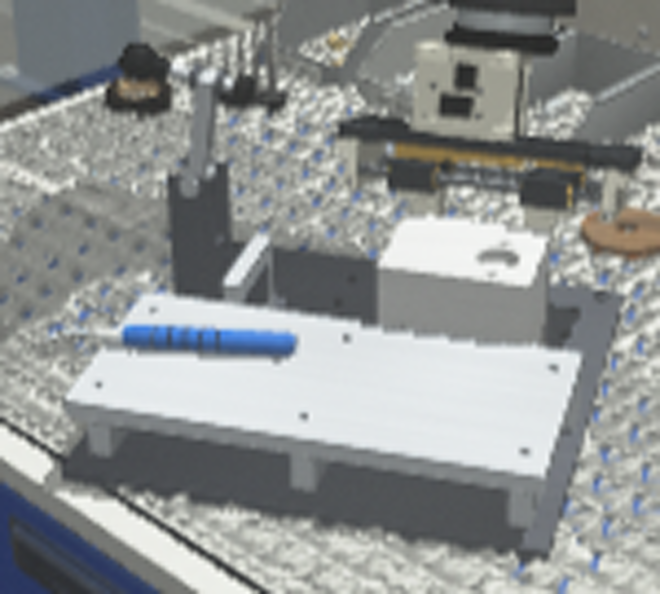

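```bash
python3 - <<'E'
from h import *
st,_=load('w1')
for p in[(575,205),(600,160),(622,80)]:print(jig(onz('wrist',p,.06,st)))
E
```

```text
[-0.1769 -0.2373  0.06  ]
[-0.114 -0.264  0.06 ]
[-0.0108 -0.2774  0.06  ]
```

Request:
move_arm --rows '[{"delta_pos":[1.4,0.7,0],"delta_rot":[0,0,0],"hand":5},{"delta_pos":[0.2,0.1,4.6],"delta_rot":[0,0,0],"hand":5},{"delta_pos":[0,0,3],"delta_rot":[0,0,-8.2],"hand":2.5},{"delta_pos":[0,0,3],"delta_rot":[0,0,-8.2],"hand":2.5},{"delta_pos":[0,0,3],"delta_rot":[0,0,-8.2],"hand":2.5},{"delta_pos":[-0.3,-2,0],"delta_rot":[0,0,-8.2],"hand":2.5},{"delta_pos":[-0.3,-2,0],"delta_rot":[0,0,-8.2],"hand":2.5},{"delta_pos":[-0.3,-2,0],"delta_rot":[0,0,-8.2],"hand":2.5},{"delta_pos":[-0.3,-2,0],"delta_rot":[0,0,-8.2],"hand":2.5},{"delta_pos":[-0.3,-2,0],"delta_rot":[0,0,-8.2],"hand":2.5}]'

```text
t: 16.8
eef_pos: [0.6504, -0.1708, 0.196]
ee_rot: [-3.131, 0.344, -0.665]
force: [0.9, -0.5, 0.6]
width: 0.0256
```

Request:
move_arm --rows '[{"delta_pos":[0,0,0],"delta_rot":[0,0,-8.2],"hand":2.5},{"delta_pos":[0,0,0],"delta_rot":[0,0,-8.2],"hand":2.5},{"delta_pos":[0,0,0],"delta_rot":[0,0,-8.2],"hand":2.5},{"delta_pos":[0,0,0],"delta_rot":[0,0,0],"hand":2.5},{"delta_pos":[0,0,0],"delta_rot":[0,0,0],"hand":2.5},{"delta_pos":[0,0,0],"delta_rot":[0,0,0],"hand":2.5},{"delta_pos":[0,0,0],"delta_rot":[0,0,0],"hand":2.5},{"delta_pos":[0,0,0],"delta_rot":[0,0,0],"hand":2.5},{"delta_pos":[0,0,0],"delta_rot":[0,0,0],"hand":2.5},{"delta_pos":[0,0,0],"delta_rot":[0,0,0],"hand":2.5}]'

```text
t: 17.8
eef_pos: [0.6506, -0.1697, 0.1947]
ee_rot: [-3.132, 0.345, -1.088]
force: [0.3, 0.2, 0.0]
width: 0.0252
```

```bash
python3 - <<'E'
from h import *
rep();st,im=shot('w12')
im=grab_frame('scene');cv2.imwrite('pics/s12.png',cv2.resize(im[100:275,265:465],None,fx=3.4,fy=3.4,interpolation=cv2.INTER_CUBIC))
E
```

```text
t 17.8 tcp [ 0.6506 -0.1697  0.1947] jig [ 0.0425 -0.1372  0.1947] tip [ 0.0427 -0.1297  0.174 ] toolx [ 0.4369 -0.8335 -0.3383] toolz [-0.1486  0.3041 -0.941 ] F [0.2542 0.2243 0.0173] M [-0.9748 -0.4661 -0.011 ] w 0.025169539596848534
```

View pics/s12.png

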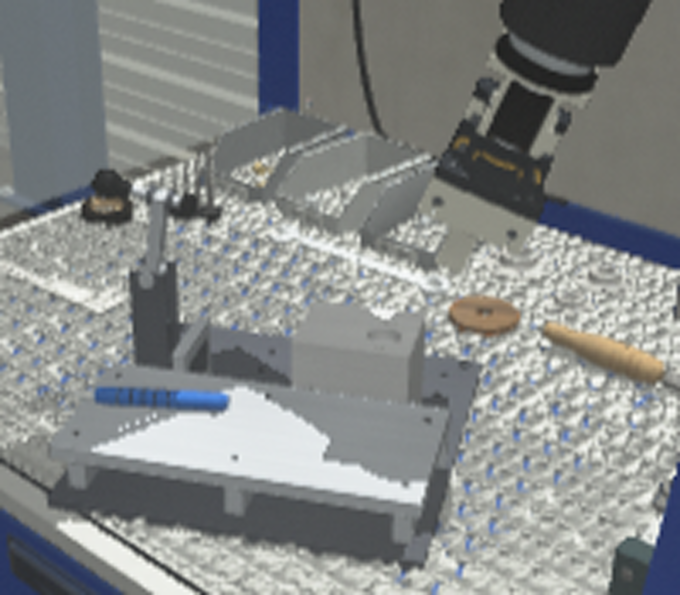

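View pics/w12.png

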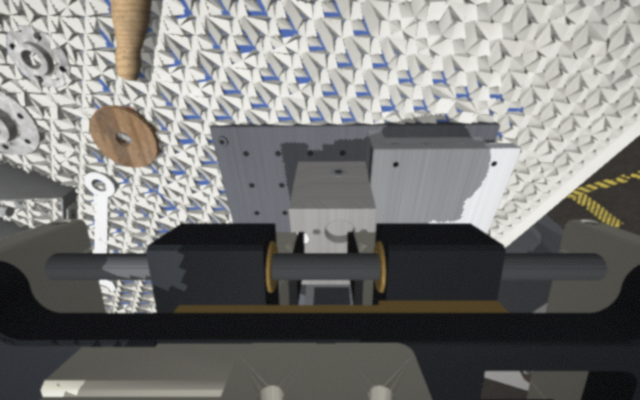

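Request:
move_arm --rows '[{"delta_pos":[0.2,0.1,-3.3],"delta_rot":[0,0,0],"hand":2.5},{"delta_pos":[0,0,-3.4],"delta_rot":[0,0,0],"hand":2.5},{"delta_pos":[0,0,-3.4],"delta_rot":[0,0,0],"hand":2.5},{"delta_pos":[0,0,-3.4],"delta_rot":[0,0,0],"hand":2.5},{"delta_pos":[0,0,0],"delta_rot":[0,0,0],"hand":2.5},{"delta_pos":[-0.23,0.44,0],"delta_rot":[0,0,0],"hand":2.5},{"delta_pos":[-0.23,0.44,0],"delta_rot":[0,0,0],"hand":2.5},{"delta_pos":[-0.14,0.27,0],"delta_rot":[0,0,0],"hand":2.5},{"delta_pos":[-0.14,0.27,0],"delta_rot":[0,0,0],"hand":2.5},{"delta_pos":[-0.14,0.27,0],"delta_rot":[0,0,0],"hand":2.5}]'

```text
t: 18.9
eef_pos: [0.6453, -0.1532, 0.0621]
ee_rot: [-3.129, 0.341, -1.087]
force: [3.1, -5.4, 3.9]
width: 0.0245
```

Request:
move_arm --rows '[{"delta_pos":[-0.14,0.27,0],"delta_rot":[0,0,0],"hand":2.5},{"delta_pos":[-0.14,0.27,0],"delta_rot":[0,0,0],"hand":2.5},{"delta_pos":[-0.14,0.27,0],"delta_rot":[0,0,0],"hand":2.5},{"delta_pos":[-0.14,0.27,0],"delta_rot":[0,0,0],"hand":2.5},{"delta_pos":[-0.14,0.27,0],"delta_rot":[0,0,0],"hand":2.5},{"delta_pos":[-0.14,0.27,0],"delta_rot":[0,0,0],"hand":2.5},{"delta_pos":[-0.14,0.27,0],"delta_rot":[0,0,0],"hand":2.5},{"delta_pos":[-0.14,0.27,0],"delta_rot":[0,0,0],"hand":2.5},{"delta_pos":[-0.14,0.27,0],"delta_rot":[0,0,0],"hand":2.5},{"delta_pos":[-0.14,0.27,0],"delta_rot":[0,0,0],"hand":2.5}]'

```text
t: 19.9
eef_pos: [0.6317, -0.1265, 0.0621]
ee_rot: [-3.128, 0.34, -1.087]
force: [3.5, -6.3, 5.0]
width: 0.0252
```

```bash
python3 - <<'E'
from h import *
rep()
im=grab_frame('scene');cv2.imwrite('pics/s13.png',cv2.resize(im[100:275,265:465],None,fx=3.4,fy=3.4,interpolation=cv2.INTER_CUBIC))
E
```

```text
t 19.9 tcp [ 0.6317 -0.1265  0.0621] jig [ 0.0458 -0.0901  0.0621] tip [ 0.0461 -0.0827  0.0413] toolx [ 0.4383 -0.8346 -0.3337] toolz [-0.1433  0.3016 -0.9426] F [ 3.4823 -6.2625  4.9969] M [-2.4568 -1.2704  0.0445] w 0.02516090367621806
```

View pics/s13.png

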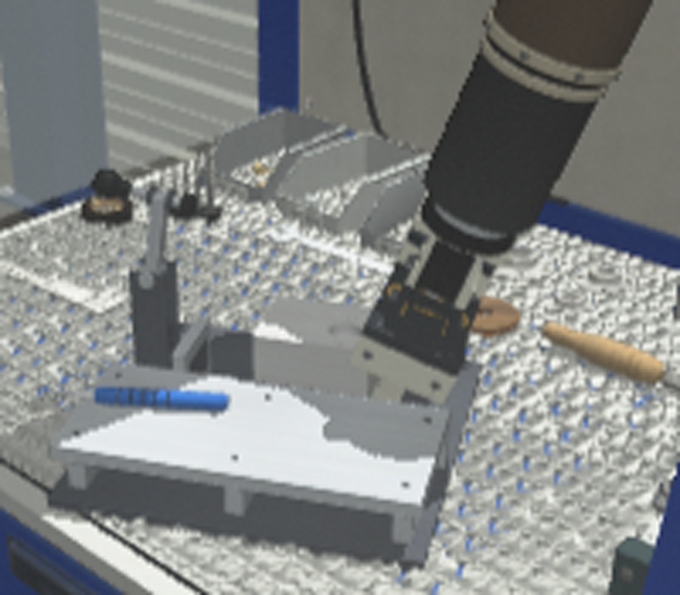

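Request:
move_arm --rows '[{"delta_pos":[-0.14,0.27,0],"delta_rot":[0,0,0],"hand":2.5},{"delta_pos":[-0.14,0.27,0],"delta_rot":[0,0,0],"hand":2.5},{"delta_pos":[-0.14,0.27,0],"delta_rot":[0,0,0],"hand":2.5},{"delta_pos":[-0.14,0.27,0],"delta_rot":[0,0,0],"hand":2.5},{"delta_pos":[-0.14,0.27,0],"delta_rot":[0,0,0],"hand":2.5},{"delta_pos":[-0.14,0.27,0],"delta_rot":[0,0,0],"hand":2.5},{"delta_pos":[-0.14,0.27,0],"delta_rot":[0,0,0],"hand":2.5},{"delta_pos":[-0.14,0.27,0],"delta_rot":[0,0,0],"hand":2.5},{"delta_pos":[-0.14,0.27,0],"delta_rot":[0,0,0],"hand":2.5},{"delta_pos":[-0.14,0.27,0],"delta_rot":[0,0,0],"hand":2.5}]'

```text
t: 20.95
eef_pos: [0.6178, -0.0995, 0.062]
ee_rot: [-3.128, 0.34, -1.087]
force: [3.2, -6.5, 5.6]
width: 0.0249
```

Request:
move_arm --rows '[{"delta_pos":[-0.14,0.27,0],"delta_rot":[0,0,0],"hand":2.5},{"delta_pos":[-0.14,0.27,0],"delta_rot":[0,0,0],"hand":2.5},{"delta_pos":[-0.14,0.27,0],"delta_rot":[0,0,0],"hand":2.5},{"delta_pos":[-0.14,0.27,0],"delta_rot":[0,0,0],"hand":2.5},{"delta_pos":[-0.14,0.27,0],"delta_rot":[0,0,0],"hand":2.5},{"delta_pos":[-0.14,0.27,0],"delta_rot":[0,0,0],"hand":2.5},{"delta_pos":[-0.14,0.27,0],"delta_rot":[0,0,0],"hand":2.5},{"delta_pos":[-0.14,0.27,0],"delta_rot":[0,0,0],"hand":2.5},{"delta_pos":[-0.09,0.18,0],"delta_rot":[0,0,0],"hand":2.5},{"delta_pos":[-0.05,0.09,0],"delta_rot":[0,0,0],"hand":2.5}]'

```text
t: 21.95
eef_pos: [0.6052, -0.075, 0.062]
ee_rot: [-3.128, 0.341, -1.087]
force: [3.6, -5.8, 4.9]
width: 0.025
```

```bash
python3 - <<'E'
from h import *
rep()
im=grab_frame('scene');cv2.imwrite('pics/s14.png',cv2.resize(im[100:275,265:465],None,fx=3.4,fy=3.4,interpolation=cv2.INTER_CUBIC))
E
```

```text
t 21.95 tcp [ 0.6052 -0.075   0.062 ] jig [ 0.0464 -0.0322  0.062 ] tip [ 0.0467 -0.0248  0.0413] toolx [ 0.4385 -0.8343 -0.334 ] toolz [-0.1433  0.302  -0.9425] F [ 3.5969 -5.7863  4.8785] M [-2.543  -1.2592  0.0187] w 0.02504961345124123
```

View pics/s14.png

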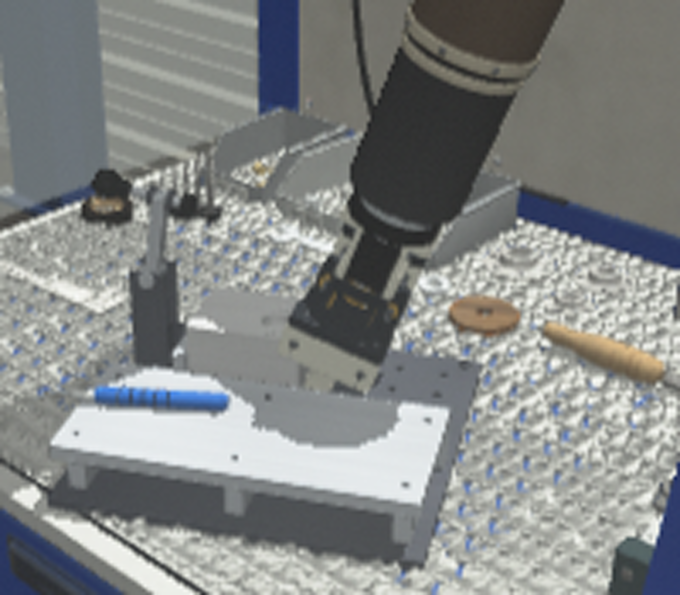

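Request:
move_arm --rows '[{"delta_pos":[-0.05,0.09,0],"delta_rot":[0,0,0],"hand":2.5},{"delta_pos":[-0.05,0.09,0],"delta_rot":[0,0,0],"hand":2.5},{"delta_pos":[-0.05,0.09,0],"delta_rot":[0,0,0],"hand":2.5},{"delta_pos":[-0.05,0.09,0],"delta_rot":[0,0,0],"hand":2.5},{"delta_pos":[-0.05,0.09,0],"delta_rot":[0,0,0],"hand":2.5},{"delta_pos":[-0.05,0.09,0],"delta_rot":[0,0,0],"hand":2.5},{"delta_pos":[-0.05,0.09,0],"delta_rot":[0,0,0],"hand":2.5},{"delta_pos":[0,0,0],"delta_rot":[0,0,0],"hand":2.5},{"delta_pos":[0,0,0],"delta_rot":[0,0,0],"hand":2.5},{"delta_pos":[0,0,0],"delta_rot":[0,0,0],"hand":2.5}]'

```text
t: 23.0
eef_pos: [0.6042, -0.0712, 0.0622]
ee_rot: [-3.125, 0.335, -1.086]
force: [9.2, -13.7, 2.1]
width: 0.025
```

```bash
python3 - <<'E'
from h import *
rep()
E
```

```text
t 23.0 tcp [ 0.6042 -0.0712  0.0622] jig [ 0.0472 -0.0283  0.0622] tip [ 0.0476 -0.0211  0.0414] toolx [ 0.44   -0.8356 -0.329 ] toolz [-0.1387  0.2988 -0.9442] F [  9.1529 -13.731    2.1304] M [-5.8    -3.4978  0.0425] w 0.02496835017261999
```

Request:
move_arm --rows '[{"delta_pos":[1,-2,0],"delta_rot":[0,0,0],"hand":2.5},{"delta_pos":[0.4,-0.7,4],"delta_rot":[0,0,0],"hand":2.5},{"delta_pos":[0,0,4.9],"delta_rot":[-5.65,-3,0],"hand":2.5},{"delta_pos":[0,0,4.9],"delta_rot":[-5.65,-3,0],"hand":2.5},{"delta_pos":[0,0,4.9],"delta_rot":[-5.65,-3,0],"hand":0},{"delta_pos":[0,0,4.9],"delta_rot":[0,0,0],"hand":0},{"delta_pos":[-2.3,4,0],"delta_rot":[0,0,0],"hand":0},{"delta_pos":[-2.3,4,0],"delta_rot":[0,0,0],"hand":0},{"delta_pos":[-2.3,4,0],"delta_rot":[0,0,0],"hand":0},{"delta_pos":[-2.3,4,0],"delta_rot":[0,0,0],"hand":0}]'

```text
t: 24.0
eef_pos: [0.52, 0.0668, 0.2965]
ee_rot: [-3.129, 0.011, -1.089]
force: [0.7, 0.8, -0.6]
width: 0.0008
```

Request:
move_arm --rows '[{"delta_pos":[-2.3,4,0],"delta_rot":[0,0,0],"hand":0},{"delta_pos":[-2.3,4,0],"delta_rot":[0,0,0],"hand":0},{"delta_pos":[-1,2,0],"delta_rot":[0,0,0],"hand":0},{"delta_pos":[0,0,0],"delta_rot":[0,0,0],"hand":0},{"delta_pos":[0,0,0],"delta_rot":[0,0,0],"hand":0},{"delta_pos":[0,0,0],"delta_rot":[0,0,0],"hand":0},{"delta_pos":[0,0,0],"delta_rot":[0,0,0],"hand":0},{"delta_pos":[0,0,0],"delta_rot":[0,0,0],"hand":0},{"delta_pos":[0,0,0],"delta_rot":[0,0,0],"hand":0},{"delta_pos":[0,0,0],"delta_rot":[0,0,0],"hand":0}]'

```text
t: 25.0
eef_pos: [0.4658, 0.1653, 0.2958]
ee_rot: [-3.13, 0.01, -1.089]
force: [0.0, 0.1, -0.3]
width: 0.0004
```

```bash
python3 - <<'E'
from h import *
rep();shot('w15')
im=grab_frame('scene');cv2.imwrite('pics/s15f.png',im);cv2.imwrite('pics/s15.png',cv2.resize(im[100:275,265:465],None,fx=3.4,fy=3.4,interpolation=cv2.INTER_CUBIC))
E
```

```text
t 25.0 tcp [0.4658 0.1653 0.2958] jig [0.0348 0.2454 0.2958] tip [0.035  0.2456 0.2738] toolx [ 0.4633 -0.8861 -0.01  ] toolz [ 0.0056  0.0142 -0.9999] F [ 0.0273  0.0886 -0.2907] M [ 0.0119 -0.0219 -0.0045] w 0.00036842803005517993
```

View pics/s15.png

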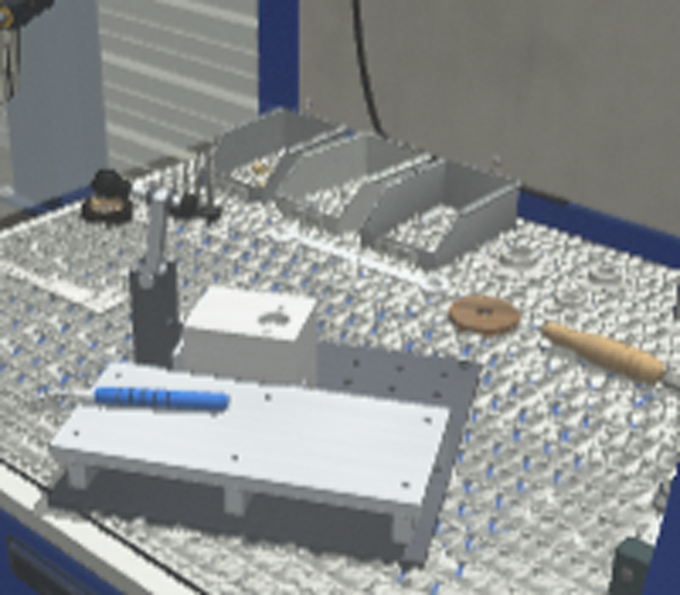

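View pics/w15.png

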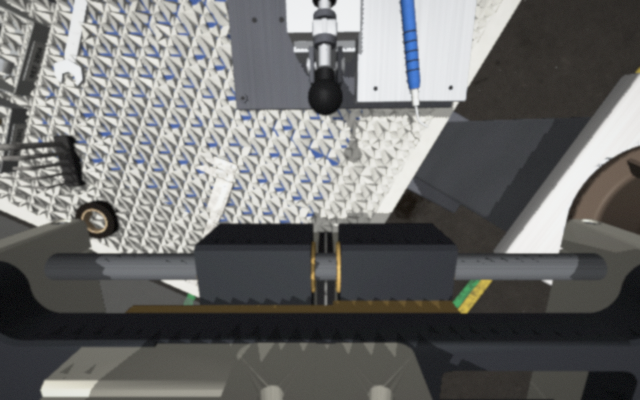

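```bash
python3 - <<'E'
from h import *
s=lambda x,y:(265+(x+.5)/3.4-.5,100+(y+.5)/3.4-.5)
im=cv2.imread('pics/s15f.png');cv2.imwrite('pics/s15z.png',cv2.resize(im[178:222,300:370],None,fx=11,fy=11,interpolation=cv2.INTER_CUBIC))
cv2.imwrite('pics/w15z.png',cv2.resize(cv2.imread('pics/w15.png')[0:120,220:480],None,fx=3,fy=3,interpolation=cv2.INTER_CUBIC))
E
```

```text
(no output)
```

View pics/s15z.png

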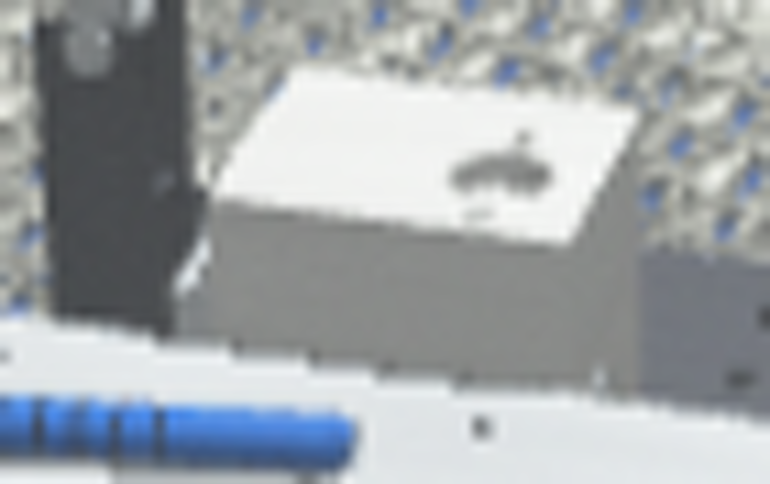

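View pics/w15z.png

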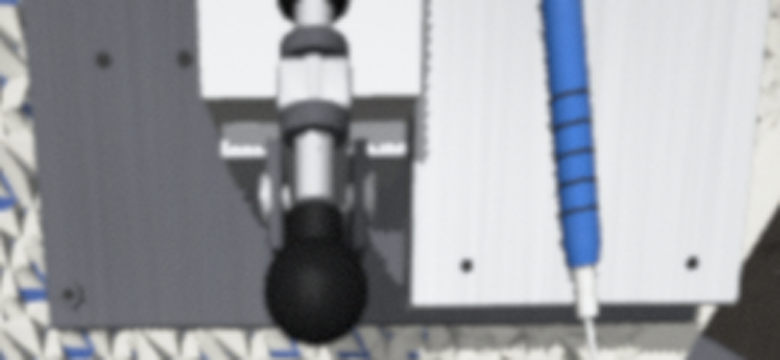

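```bash
python3 - <<'E'
from h import *
st,_=load('w15')
s=lambda x,y:(300+(x+.5)/11-.5,178+(y+.5)/11-.5)
for p in[(210,200),(575,245),(640,110),(292,68)]:print('s',jig(onz('scene',s(*p),.102)))
w=lambda x,y:(220+(x+.5)/3-.5,(y+.5)/3-.5)
for p in[(201,97),(425,97)]:print('w',jig(onz('wrist',w(*p),.102,st)))
print('deck edge',[jig(onz('wrist',w(*p),.06,st)) for p in[(410,303),(425,97)]], 'stop top near y98?',[jig(onz('wrist',w(*p),.072,st)) for p in[(221,155),(407,155),(221,122),(407,122)]])
p=cross(ray('wrist',w(316,290),st),ray('scene',(265+140/4.4-.4,140+60/4.4-.4)));print('knob',p,jig(p[0]))
p=jig(onz('wrist',w(316,290),.208,st));print(p)
E
```

```text
s [-0.0012  0.0818  0.102 ]
s [ 0.0011 -0.014   0.102 ]
s [ 0.0752 -0.0114  0.102 ]
s [0.0741 0.085  0.102 ]
w [0.0767 0.0856 0.102 ]
w [0.0005 0.086  0.102 ]
deck edge [array([0.    , 0.1488, 0.06  ]), array([-0.0037,  0.0743,  0.06  ])] stop top near y98? [array([0.0738, 0.0967, 0.072 ]), array([0.0036, 0.0971, 0.072 ]), array([0.0734, 0.0855, 0.072 ]), array([0.0039, 0.0859, 0.072 ])]
knob (array([0.5083, 0.0878, 0.2074]), np.float64(0.00016076957562774204)) [0.0364 0.157  0.2074]
[0.0363 0.1571 0.208 ]
```

Request:
move_arm --rows '[{"delta_pos":[3.5,-2.85,0],"delta_rot":[0,0,8.2],"hand":5},{"delta_pos":[3.5,-2.85,0],"delta_rot":[0,0,8.2],"hand":5},{"delta_pos":[3.5,-2.85,0],"delta_rot":[0,0,8.2],"hand":5},{"delta_pos":[3.5,-2.85,0],"delta_rot":[0,0,8.2],"hand":5},{"delta_pos":[3.6,-2.85,0],"delta_rot":[0,0,8.2],"hand":5},{"delta_pos":[0,0,-1],"delta_rot":[0,0,8.2],"hand":5},{"delta_pos":[0,0,-2],"delta_rot":[0,0,8.2],"hand":5},{"delta_pos":[0,0,-2],"delta_rot":[0,0,8.2],"hand":5},{"delta_pos":[0,0,-2],"delta_rot":[0,0,8.2],"hand":5},{"delta_pos":[0,0,-2],"delta_rot":[0,0,8.2],"hand":5}]'

```text
t: 26.1
eef_pos: [0.636, 0.0281, 0.2051]
ee_rot: [-3.13, 0.01, 0.325]
force: [0.4, -0.2, -0.2]
width: 0.0495
```

```bash
python3 - <<'E'
from h import *
rep()
E
```

```text
t 26.1 tcp [0.636  0.0281 0.2051] jig [0.1216 0.0447 0.2051] tip [0.1214 0.045  0.1831] toolx [ 0.9476  0.3193 -0.0102] toolz [-0.0134  0.0078 -0.9999] F [ 0.3723 -0.1978 -0.1817] M [-0.0842 -0.0954  0.0096] w 0.049523356780415494
```

Request:
move_arm --rows '[{"delta_pos":[0.5,-0.1,-2.9],"delta_rot":[0,0,4.6],"hand":5},{"delta_pos":[0.5,-0.1,-2.9],"delta_rot":[0,0,4.6],"hand":5},{"delta_pos":[0,0,-2.9],"delta_rot":[-3.1,5.6,0],"hand":5},{"delta_pos":[0,0,-2.9],"delta_rot":[-3.1,5.6,0],"hand":5},{"delta_pos":[0,0,-2.9],"delta_rot":[-3.1,5.6,0],"hand":5},{"delta_pos":[0,0,0],"delta_rot":[0,0,0],"hand":5},{"delta_pos":[-0.6,-0.3,0],"delta_rot":[0,0,0],"hand":5},{"delta_pos":[-0.6,-0.3,0],"delta_rot":[0,0,0],"hand":5},{"delta_pos":[-0.6,-0.3,0],"delta_rot":[0,0,0],"hand":5},{"delta_pos":[0,0,0],"delta_rot":[0,0,0],"hand":5}]'

```text
t: 27.1
eef_pos: [0.6277, 0.0167, 0.0643]
ee_rot: [-3.139, 0.34, 0.477]
force: [-0.0, 0.4, -0.2]
width: 0.0502
```

```bash
python3 - <<'E'
from h import *
rep()
E
```

```text
t 27.1 tcp [0.6277 0.0167 0.0643] jig [0.109  0.0386 0.0643] tip [0.1016 0.0387 0.0436] toolx [ 0.8373  0.4332 -0.3336] toolz [-0.2973 -0.1513 -0.9427] F [-0.0236  0.4273 -0.216 ] M [ 0.4575 -1.0588  0.0207] w 0.05017739093795354
```

Contact is at jig x ≈ 0.093. Push 14 mm quickly, then creep.

Request:
move_arm --rows '[{"delta_pos":[-0.44,-0.23,0],"delta_rot":[0,0,0],"hand":5},{"delta_pos":[-0.44,-0.23,0],"delta_rot":[0,0,0],"hand":5},{"delta_pos":[-0.36,-0.19,0],"delta_rot":[0,0,0],"hand":5},{"delta_pos":[-0.09,-0.05,0],"delta_rot":[0,0,0],"hand":5},{"delta_pos":[-0.09,-0.05,0],"delta_rot":[0,0,0],"hand":5},{"delta_pos":[-0.09,-0.05,0],"delta_rot":[0,0,0],"hand":5},{"delta_pos":[-0.09,-0.05,0],"delta_rot":[0,0,0],"hand":5},{"delta_pos":[-0.09,-0.05,0],"delta_rot":[0,0,0],"hand":5},{"delta_pos":[-0.09,-0.05,0],"delta_rot":[0,0,0],"hand":5},{"delta_pos":[-0.09,-0.05,0],"delta_rot":[0,0,0],"hand":5}]'

```text
t: 28.1
eef_pos: [0.6114, 0.0078, 0.0611]
ee_rot: [-3.14, 0.341, 0.479]
force: [8.3, 2.6, -0.8]
width: 0.05
```

```bash
python3 - <<'E'
from h import *
rep()
E
```

```text
t 28.1 tcp [0.6114 0.0078 0.0611] jig [0.0904 0.0383 0.0611] tip [0.0831 0.0383 0.0404] toolx [ 0.8365  0.4343 -0.3341] toolz [-0.2973 -0.1525 -0.9425] F [ 8.2931  2.5806 -0.7958] M [ 1.5519 -3.9788  0.3796] w 0.05004240614167853
```

Request:
move_arm --rows '[{"delta_pos":[-0.09,-0.05,0],"delta_rot":[0,0,0],"hand":5},{"delta_pos":[-0.09,-0.05,0],"delta_rot":[0,0,0],"hand":5},{"delta_pos":[0,0,0],"delta_rot":[0,0,0],"hand":5},{"delta_pos":[0,0,0],"delta_rot":[0,0,0],"hand":5},{"delta_pos":[0.9,0.46,0],"delta_rot":[0,0,0],"hand":5},{"delta_pos":[0.9,0.46,2],"delta_rot":[0,0,0],"hand":5},{"delta_pos":[0,0,4.8],"delta_rot":[3.1,-5.9,0],"hand":5},{"delta_pos":[0,0,4.8],"delta_rot":[3.1,-5.9,0],"hand":5},{"delta_pos":[0,0,4.8],"delta_rot":[3.1,-5.9,0],"hand":2},{"delta_pos":[0,0,4.8],"delta_rot":[0,0,-8.2],"hand":0}]'

```text
t: 29.1
eef_pos: [0.6229, 0.0142, 0.2758]
ee_rot: [-3.136, -0.007, 0.334]
force: [2.0, 0.7, 0.8]
width: 0.0395
```

```bash
python3 - <<'E'
from h import *
rep()
E
```

```text
t 29.1 tcp [0.6229 0.0142 0.2758] jig [0.1036 0.0386 0.2758] tip [0.1038 0.0387 0.2538] toolx [0.9448 0.3276 0.0069] toolz [ 0.0046  0.0078 -1.    ] F [1.985  0.7076 0.8283] M [-0.1418 -0.2606 -0.048 ] w 0.03950571507608761
```

Request:
move_arm --rows '[{"delta_pos":[0,0,2],"delta_rot":[0,0,-8.1],"hand":0},{"delta_pos":[-3.4,2.9,0],"delta_rot":[0,0,-8.1],"hand":0},{"delta_pos":[-3.4,2.9,0],"delta_rot":[0,0,-8.1],"hand":0},{"delta_pos":[-3.4,2.9,0],"delta_rot":[0,0,-8.1],"hand":0},{"delta_pos":[-3.4,2.9,0],"delta_rot":[0,0,-8.1],"hand":0},{"delta_pos":[0,0,0],"delta_rot":[0,0,-8.1],"hand":0},{"delta_pos":[0,0,0],"delta_rot":[0,0,-8.1],"hand":0},{"delta_pos":[0,0,0],"delta_rot":[0,0,-8.1],"hand":0},{"delta_pos":[0,0,0],"delta_rot":[0,0,-8.1],"hand":0},{"delta_pos":[0,0,0],"delta_rot":[0,0,-8.1],"hand":0}]'

```text
t: 30.1
eef_pos: [0.4912, 0.1291, 0.2927]
ee_rot: [-3.14, -0.004, -1.074]
force: [0.1, 0.7, 0.1]
width: 0.0005
```

```bash
python3 - <<'E'
from h import *
rep()
E
```

```text
t 30.1 tcp [0.4912 0.1291 0.2927] jig [0.0404 0.2015 0.2927] tip [0.0405 0.2014 0.2707] toolx [ 0.4767 -0.879   0.004 ] toolz [ 0.0036 -0.0025 -1.    ] F [0.0579 0.6898 0.118 ] M [ 0.0842 -0.0449  0.0527] w 0.0004750837301813003
```

Request:
move_arm --rows '[{"delta_pos":[-0.4,0,-2.6],"delta_rot":[0,0,-0.7],"hand":0},{"delta_pos":[0,0,-2.7],"delta_rot":[0,0,0],"hand":0},{"delta_pos":[0,0,-2.7],"delta_rot":[0,0,0],"hand":0},{"delta_pos":[0,0,0],"delta_rot":[0,0,0],"hand":0},{"delta_pos":[0.28,-0.53,0],"delta_rot":[0,0,0],"hand":0},{"delta_pos":[0.28,-0.53,0],"delta_rot":[0,0,0],"hand":0},{"delta_pos":[0.28,-0.53,0.1],"delta_rot":[0,0,0],"hand":0},{"delta_pos":[0.28,-0.53,0.1],"delta_rot":[0,0,0],"hand":0},{"delta_pos":[0.28,-0.53,0.1],"delta_rot":[0,0,0],"hand":0},{"delta_pos":[0.28,-0.53,0.1],"delta_rot":[0,0,0],"hand":0}]'

```text
t: 31.1
eef_pos: [0.5052, 0.0973, 0.2177]
ee_rot: [-3.136, -0.004, -1.08]
force: [-0.8, 1.9, 0.7]
width: 0.0005
```

```bash
python3 - <<'E'
from h import *
rep();shot('w17')
im=grab_frame('scene');cv2.imwrite('pics/s17.png',cv2.resize(im[100:275,265:465],None,fx=3.4,fy=3.4,interpolation=cv2.INTER_CUBIC))
E
```

```text
t 31.1 tcp [0.5052 0.0973 0.2177] jig [0.038  0.1669 0.2177] tip [0.0381 0.1668 0.1957] toolx [ 0.4711 -0.8821  0.0037] toolz [ 0.0066 -0.0007 -1.    ] F [-0.8209  1.8948  0.6666] M [ 0.6049  0.36   -0.0149] w 0.0005051836949903325
```

View pics/w17.png

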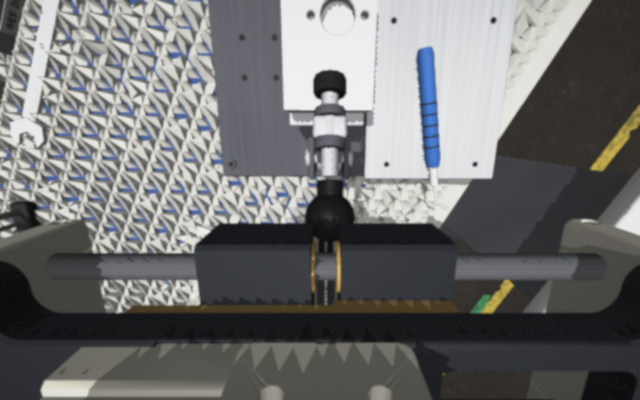

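View pics/s17.png

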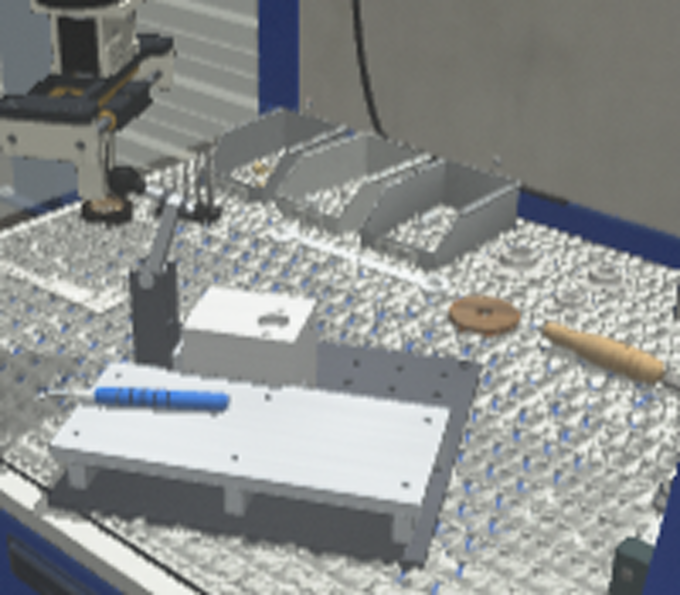

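Request:
move_arm --rows '[{"delta_pos":[0.28,-0.53,0.1],"delta_rot":[0,0,0],"hand":0},{"delta_pos":[0.28,-0.53,0],"delta_rot":[0,0,0],"hand":0},{"delta_pos":[0.28,-0.53,0],"delta_rot":[0,0,0],"hand":0},{"delta_pos":[0.28,-0.53,0],"delta_rot":[0,0,0],"hand":0},{"delta_pos":[0.28,-0.53,0],"delta_rot":[0,0,0],"hand":0},{"delta_pos":[0.28,-0.53,-0.1],"delta_rot":[0,0,0],"hand":0},{"delta_pos":[0.28,-0.53,-0.1],"delta_rot":[0,0,0],"hand":0},{"delta_pos":[0.28,-0.53,-0.1],"delta_rot":[0,0,0],"hand":0},{"delta_pos":[0.28,-0.53,-0.2],"delta_rot":[0,0,0],"hand":0},{"delta_pos":[0.28,-0.53,-0.2],"delta_rot":[0,0,0],"hand":0}]'

```text
t: 32.2
eef_pos: [0.533, 0.0442, 0.2109]
ee_rot: [-3.137, -0.004, -1.08]
force: [-0.3, -0.6, -0.1]
width: 0.0006
```

```bash
python3 - <<'E'
from h import *
rep();shot('w18')
im=grab_frame('scene');cv2.imwrite('pics/s18.png',cv2.resize(im[100:275,265:465],None,fx=3.4,fy=3.4,interpolation=cv2.INTER_CUBIC))
E
```

```text
t 32.2 tcp [0.533  0.0442 0.2109] jig [0.038  0.1069 0.2109] tip [0.0381 0.1068 0.1889] toolx [ 0.4713 -0.882   0.0039] toolz [ 0.0059 -0.0013 -1.    ] F [-0.3023 -0.5845 -0.082 ] M [ 0.2736  0.1024 -0.0045] w 0.0006204367622564219
```

View pics/s18.png

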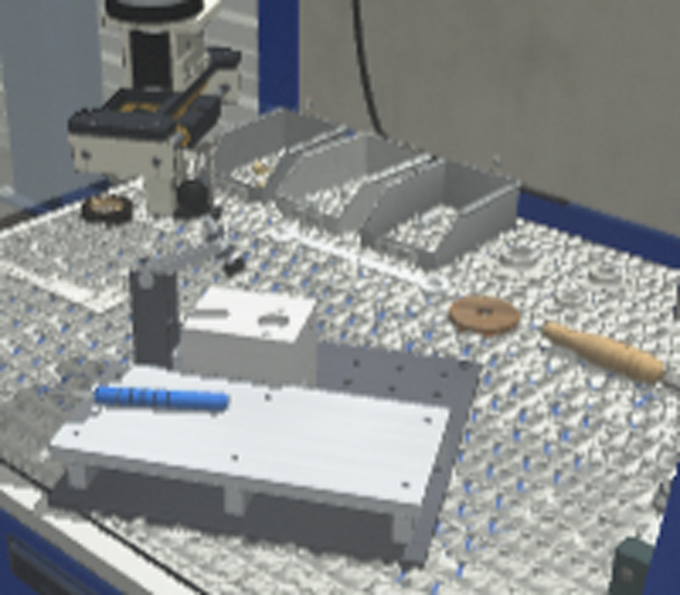

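View pics/w18.png

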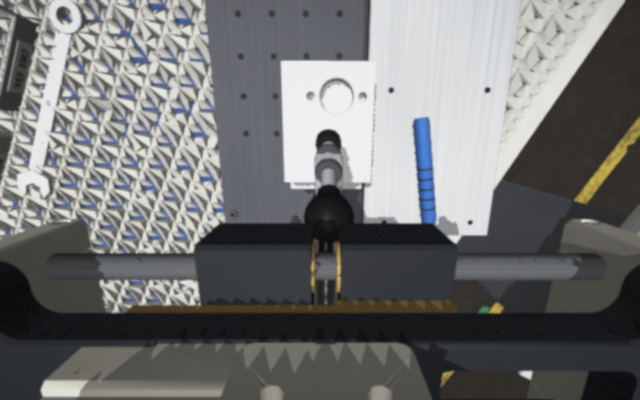

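Request:
move_arm --rows '[{"delta_pos":[0.14,-0.27,-0.2],"delta_rot":[0,0,0],"hand":0},{"delta_pos":[0.14,-0.27,-0.2],"delta_rot":[0,0,0],"hand":0},{"delta_pos":[0.14,-0.27,-0.2],"delta_rot":[0,0,0],"hand":0},{"delta_pos":[0.14,-0.27,-0.2],"delta_rot":[0,0,0],"hand":0},{"delta_pos":[0.14,-0.27,-0.3],"delta_rot":[0,0,0],"hand":0},{"delta_pos":[0.14,-0.27,-0.3],"delta_rot":[0,0,0],"hand":0},{"delta_pos":[0.14,-0.27,-0.3],"delta_rot":[0,0,0],"hand":0},{"delta_pos":[0.14,-0.27,-0.3],"delta_rot":[0,0,0],"hand":0},{"delta_pos":[0.09,-0.18,-0.3],"delta_rot":[0,0,0],"hand":0},{"delta_pos":[0.05,-0.09,-0.2],"delta_rot":[0,0,0],"hand":0}]'

```text
t: 33.3
eef_pos: [0.5454, 0.0201, 0.1857]
ee_rot: [-3.137, -0.004, -1.08]
force: [0.5, 0.3, 0.8]
width: 0.0006
```

```bash
python3 - <<'E'
from h import *
rep();shot('w19')
im=grab_frame('scene');cv2.imwrite('pics/s19.png',cv2.resize(im[100:275,265:465],None,fx=3.4,fy=3.4,interpolation=cv2.INTER_CUBIC))
E
```

```text
t 33.3 tcp [0.5454 0.0201 0.1857] jig [0.0377 0.0798 0.1857] tip [0.0378 0.0798 0.1637] toolx [ 0.4711 -0.8821  0.0039] toolz [ 0.0056 -0.0014 -1.    ] F [0.5289 0.3282 0.7611] M [ 0.1873  0.1146 -0.0193] w 0.0005959769669613649
```

View pics/s19.png

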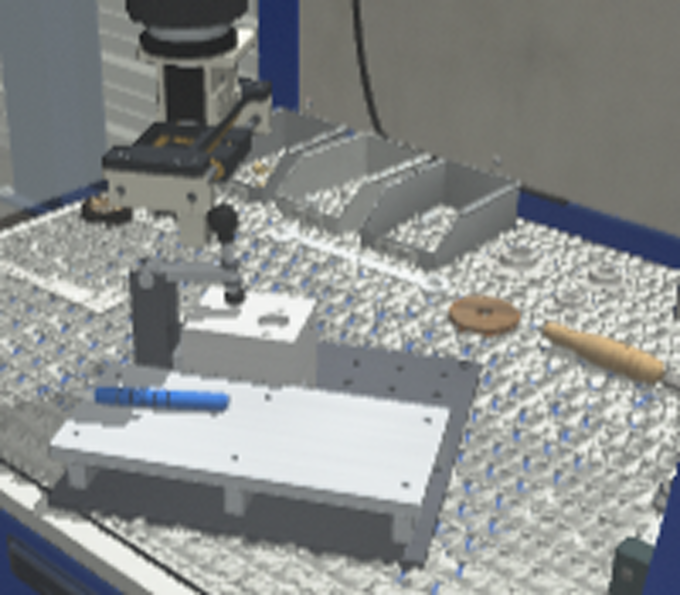

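Request:
move_arm --rows '[{"delta_pos":[0.05,-0.09,-0.1],"delta_rot":[0,0,0],"hand":0},{"delta_pos":[0.05,-0.09,-0.1],"delta_rot":[0,0,0],"hand":0},{"delta_pos":[0.05,-0.09,-0.1],"delta_rot":[0,0,0],"hand":0},{"delta_pos":[0.05,-0.09,-0.1],"delta_rot":[0,0,0],"hand":0},{"delta_pos":[0.05,-0.09,0],"delta_rot":[0,0,0],"hand":0},{"delta_pos":[0.05,-0.09,0],"delta_rot":[0,0,0],"hand":0},{"delta_pos":[0,0,0],"delta_rot":[0,0,0],"hand":0},{"delta_pos":[0,0,0],"delta_rot":[0,0,0],"hand":0},{"delta_pos":[0,0,0],"delta_rot":[0,0,0],"hand":0},{"delta_pos":[0,0,0],"delta_rot":[0,0,0],"hand":0}]'

```text
t: 34.4
eef_pos: [0.5478, 0.0154, 0.1814]
ee_rot: [-3.138, -0.003, -1.08]
force: [-2.3, 4.7, -4.7]
width: 0.0004
```

```bash
python3 - <<'E'
from h import *
rep()
E
```

```text
t 34.4 tcp [0.5478 0.0154 0.1814] jig [0.0376 0.0746 0.1814] tip [0.0377 0.0745 0.1594] toolx [ 0.4711 -0.8821  0.0027] toolz [ 0.0046 -0.0006 -1.    ] F [-2.3059  4.7139 -4.7074] M [1.7886 0.7547 0.0007] w 0.00036927803659299243
```

Request:
move_arm --rows '[{"delta_pos":[-0.3,0.6,0],"delta_rot":[0,0,0],"hand":0},{"delta_pos":[-0.3,0.6,1],"delta_rot":[0,0,0],"hand":0},{"delta_pos":[0,0,3],"delta_rot":[0,0,0],"hand":0},{"delta_pos":[0,0,2],"delta_rot":[0,0,0],"hand":0},{"delta_pos":[0.8,-1.5,0],"delta_rot":[0,0,0],"hand":0},{"delta_pos":[0.8,-1.6,0],"delta_rot":[0,0,0],"hand":0},{"delta_pos":[0,0,-1.2],"delta_rot":[0,0,0],"hand":0},{"delta_pos":[0,0,-0.8],"delta_rot":[0,0,0],"hand":0},{"delta_pos":[0,0,0],"delta_rot":[0,0,0],"hand":0},{"delta_pos":[0,0,0],"delta_rot":[0,0,0],"hand":0}]'

```text
t: 35.4
eef_pos: [0.5581, -0.0037, 0.2219]
ee_rot: [-3.138, -0.004, -1.079]
force: [-0.3, 0.2, -0.4]
width: 0.0001
```

```bash
python3 - <<'E'
from h import *
rep();shot('w20')
im=grab_frame('scene');cv2.imwrite('pics/s20.png',cv2.resize(im[140:250,285:385],None,fx=5.4,fy=5.4,interpolation=cv2.INTER_CUBIC))
E
```

```text
t 35.4 tcp [ 0.5581 -0.0037  0.2219] jig [0.0378 0.0529 0.2219] tip [0.0379 0.0528 0.1999] toolx [ 0.4718 -0.8817  0.004 ] toolz [ 0.0052 -0.0017 -1.    ] F [-0.3482  0.2128 -0.4037] M [0.0564 0.0066 0.0086] w 0.00012521145854839312
```

View pics/s20.png

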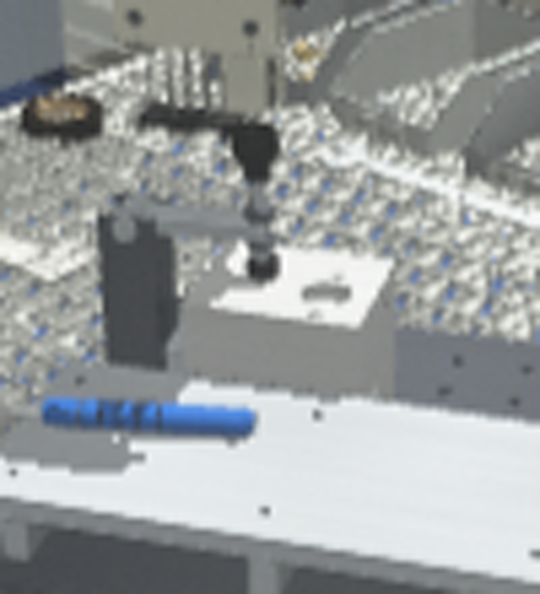

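Above the knob (tip z 0.200, knob top 0.190). Press down in steps.

Request:
move_arm --rows '[{"delta_pos":[0,0,-0.4],"delta_rot":[0,0,0],"hand":0},{"delta_pos":[0,0,-0.3],"delta_rot":[0,0,0],"hand":0},{"delta_pos":[0,0,-0.2],"delta_rot":[0,0,0],"hand":0},{"delta_pos":[0,0,-0.1],"delta_rot":[0,0,0],"hand":0},{"delta_pos":[0,0,-0.1],"delta_rot":[0,0,0],"hand":0},{"delta_pos":[0,0,-0.05],"delta_rot":[0,0,0],"hand":0},{"delta_pos":[0,0,0],"delta_rot":[0,0,0],"hand":0},{"delta_pos":[0,0,0],"delta_rot":[0,0,0],"hand":0},{"delta_pos":[0,0,0],"delta_rot":[0,0,0],"hand":0},{"delta_pos":[0,0,0],"delta_rot":[0,0,0],"hand":0}]'

```text
t: 36.5
eef_pos: [0.5586, -0.0042, 0.2119]
ee_rot: [-3.136, -0.005, -1.08]
force: [-3.1, -0.3, 9.0]
width: 0.0004
```

```bash
python3 - <<'E'
from h import *
rep()
E
```

```text
t 36.5 tcp [ 0.5586 -0.0042  0.2119] jig [0.038  0.0522 0.2119] tip [0.0382 0.0521 0.1899] toolx [ 0.4715 -0.8818  0.0047] toolz [ 0.007  -0.0015 -1.    ] F [-3.1256 -0.2738  8.9902] M [-0.0012  1.1215 -0.0531] w 0.00044817525003164706
```

Request:
move_arm --rows '[{"delta_pos":[0,0,1],"delta_rot":[0,0,0],"hand":0},{"delta_pos":[0,0,4],"delta_rot":[0,0,0],"hand":0},{"delta_pos":[0,0,4.5],"delta_rot":[0,0,0],"hand":0},{"delta_pos":[-2.3,4,0],"delta_rot":[0,0,0],"hand":0},{"delta_pos":[-2.3,4,0],"delta_rot":[0,0,0],"hand":0},{"delta_pos":[-2.3,4,0],"delta_rot":[0,0,0],"hand":0},{"delta_pos":[-2.3,4,0],"delta_rot":[0,0,0],"hand":0},{"delta_pos":[0,0,0],"delta_rot":[0,0,0],"hand":0},{"delta_pos":[0,0,0],"delta_rot":[0,0,0],"hand":0},{"delta_pos":[0,0,0],"delta_rot":[0,0,0],"hand":0}]'

```text
t: 37.5
eef_pos: [0.4666, 0.1557, 0.3058]
ee_rot: [-3.137, -0.004, -1.08]
force: [-0.5, -0.3, 0.4]
width: 0.0008
```

```bash
python3 - <<'E'
from h import *
rep();shot('w21')
im=grab_frame('scene');cv2.imwrite('pics/s21f.png',im);cv2.imwrite('pics/s21.png',cv2.resize(im[140:250,285:385],None,fx=5.4,fy=5.4,interpolation=cv2.INTER_CUBIC))
cv2.imwrite('pics/top21.png',grab_frame('top'))
E
```

```text
t 37.5 tcp [0.4666 0.1557 0.3058] jig [0.031  0.2365 0.3058] tip [0.0311 0.2364 0.2838] toolx [ 0.4712 -0.882   0.0039] toolz [ 0.006  -0.0012 -1.    ] F [-0.5008 -0.2852  0.3849] M [-0.0057  0.0398 -0.0113] w 0.0007632994671077898
```

View pics/s21.png

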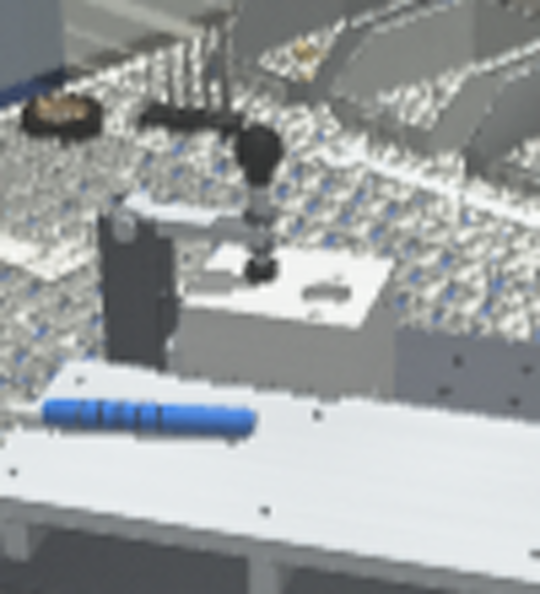

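View pics/w21.png

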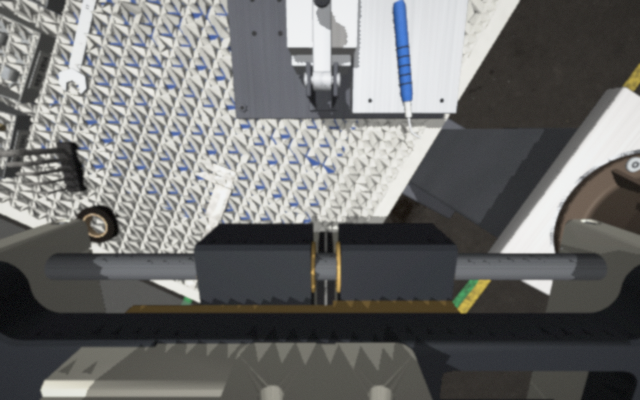

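The bar is level with the foot on the housing (foot at (262,268) and knob at (258,150) in the zoomed scene view). I'll check the numbers before handing in.

```bash
python3 - <<'E'
from h import *
st,_=load('w21')
cv2.imwrite('pics/w21z.png',cv2.resize(cv2.imread('pics/w21.png')[0:120,220:480],None,fx=3,fy=3,interpolation=cv2.INTER_CUBIC))
s=lambda x,y:(285+(x+.5)/5.4-.5,140+(y+.5)/5.4-.5)
print('corners',[jig(onz('scene',s(*p),.102)) for p in[(360,328),(395,260),(177,305)]])
# knob on plane jig x=.037
o,d=ray('scene',s(258,152));o2,d2=jig(o),jig(o+d)-jig(o);k=(.037-o2[0])/d2[0];print('knob',o2+k*d2)
im0=cv2.imread('pics/s15f.png');im1=cv2.imread('pics/s21f.png')
def blue(im):
    h=cv2.cvtColor(im,cv2.COLOR_BGR2HSV);m=cv2.inRange(h,(95,120,80),(125,255,255));m[:190]=0;m[250:]=0;m[:,:285]=0;m[:,345:]=0;return np.argwhere(m).mean(0)
print(blue(im0),blue(im1),blue(cv2.imread('pics/scene0.png')))
E
```

```text
corners [array([-0.0021, -0.0133,  0.102 ]), array([ 0.0741, -0.0117,  0.102 ]), array([-0.004 ,  0.0845,  0.102 ])]
knob [0.037  0.0518 0.1748]
[216.4898 312.449 ] [216.5101 312.2819] [216.5364 312.4503]
```

View pics/w21z.png

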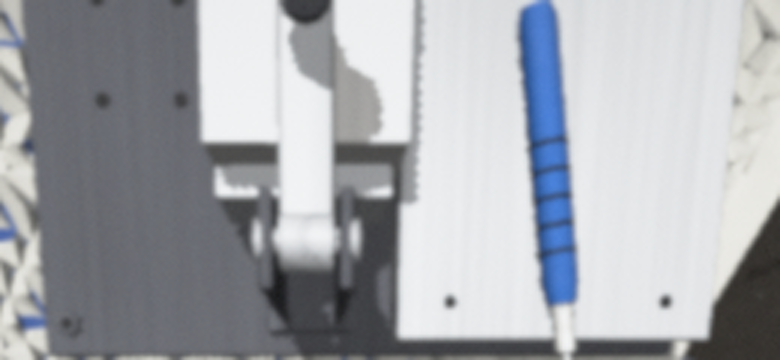

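```bash
python3 -c "
from station import *
print(job_done())"
```

```text
the job is handed in; nothing more can be done
None
```

The housing is seated in the corner on its leading face with the hold-down arm shut on it. The job was handed in at about 38 s, and no verdict was reported.

**What I did**
- I pushed the housing square with two spread fingers and walked it to the edge.
- With its middle about 11 mm past the edge, finger friction was still holding it. I drew the gripper back and it rolled over by itself, landing square with its port up.
- I slid it to the step's wall, then along the wall to the end stop, and finished with a second press against the wall.
- I pushed the knob over until the foot met the housing, then pressed it from above with about 9 N.

**What the last checks showed**
- **Seat:** The housing's corners read x ≈ -4 to 74 mm and y ≈ -13 to 85 mm, against 0 to 74 and -11 to 85 wanted. The wall-side edge read up to 4 mm inside the wall, which cannot be so, and I put that down to coarse pixels in the scene view. The pushing force rose at both the wall and the end stop, where contact was expected.
- **Hold-down arm:** The knob read y 52 mm and z 175 mm, against 52 and 177 when shut. The press met firm resistance with the fingertips 190 mm over the bench, which is the height of the shut knob's top.
- **Bystanders:** The deburring tool stayed where it was, within 0.2 pixel. I did not measure the caliper, flange and gear again at the end.
- **Robot:** It stood clear of everything at hand-in, and no force reading between moves came near the limits.

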